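# Pack the instrument chassis

### The job

Take the pink transit block out of the chassis's box and put it in the black tray, then pack the box: lay the elbow bracket in it with its upright against the box's end wall on the robot's right (the chassis's -x end) and its foot flat on the floor, stand every module on the table upright on that foot, then set the supply block down on the floor at the other end so that its cover plate reaches over the modules. Finally lay the blue bar across the box, level and centred on the tops of the two brass standoffs, and leave the mug, screwdriver and hardware tray alone.

Things in the scene. Friction and masses are not known exactly. Their poses are not given: they have to be found in the camera images.
- chassis: Fixed grey chassis; origin under its centre, on the table; x along its length, z up. Base plate 200 (x) x 144 (y) x 4 mm. Four white walls, 3 mm thick, 30 mm high (tops at z = 34 mm), enclose a box of inside 184 (x) x 76 (y) mm centred on the origin, floor at z = 4 mm. The elbow goes at its -x end, upright against the wall, foot to +x; the supply block at its +x end, against that wall.
- standoff0 (a point): Centre of the flat top of a brass standoff, 14 mm diameter, fixed on the chassis's base plate outside the box walls at x = -12, y = -60 mm, 79 mm above the table.
- standoff1 (a point): The same on the other side of the box, at x = -12, y = +60 mm, 79 mm above the table.
- elbow_mid (a point): Loose aluminium elbow (L) bracket, 0.24 kg: upright 8 (x) x 70 (y) x 64 (z) mm, and a foot plate 5 mm thick, 70 mm wide, that runs 120 mm along +x from the upright's bottom. This point: centre of the upright, 32 mm above the underside; z up. To be gripped across the upright's 8 mm, near its top.
- supply_mid (a point): Loose dark block, 45 (x) x 70 (y) x 71 mm high, 0.6 kg; an aluminium cover plate on it, 4 mm thick, underside 67 mm up, 70 mm wide, juts 131 mm beyond the block's -x face. Black grip rib 36 (x) x 14 (y) mm on top over the block's centre, 71 to 99 mm up. This point: block centre, 35.5 mm above its underside. Packed, the plate clears modules and elbow by about 3 mm.
- cover_tip (a point): Middle of the free end edge of the supply block's cover plate, 153.5 mm from the block's centre along its -x, half-way through the plate.
- bar_mid (a point): Loose blue clamp bar 150 (x) x 16 (y) x 20 (z) mm, 0.2 kg. This point: its centre; x along its length. Lying on both standoffs it passes 4 mm above the cover plate.
- block_mid (a point): Pink transit block 60 (x) x 40 (y) x 50 (z) mm, loose, 0.1 kg, standing on the floor of the chassis's box at the start. This point: its centre, 25 mm above its underside; z up.
- tray_in (a point): Centre of the inner floor (4 mm above the table) of the fixed black scrap tray, outside 120 x 120 x 35 mm, walls 4 mm thick.
- mug: Black mug, 80 mm wide, 95 mm high, bystander; origin under its centre.
- screwdriver: Screwdriver lying on the table, bystander.
- hardware_tray: Grey open hardware tray 100 x 120 x 40 mm, bystander; origin under its centre.
- module0_mid (a point): Loose plug-in module, white, T-shaped, 0.12 kg, may be absent: body 22 (x) x 70 (y) x 36 (z) mm, black grip neck 22 (x) x 14 (y) x 22 mm high on its middle; 58 mm high in all; all alike. This point: its centre, 29 mm above its underside; z up. Up to five stand across the box side by side (22 mm each) in the 127 mm between upright and supply block.
- module1_mid (a point): Loose plug-in module, orange, T-shaped, 0.12 kg, may be absent: body 22 (x) x 70 (y) x 36 (z) mm, black grip neck 22 (x) x 14 (y) x 22 mm high on its middle; 58 mm high in all; all alike. This point: its centre, 29 mm above its underside; z up. Up to five stand across the box side by side (22 mm each) in the 127 mm between upright and supply block.
- module2_mid (a point): Loose plug-in module, green, T-shaped, 0.12 kg, may be absent: body 22 (x) x 70 (y) x 36 (z) mm, black grip neck 22 (x) x 14 (y) x 22 mm high on its middle; 58 mm high in all; all alike. This point: its centre, 29 mm above its underside; z up. Up to five stand across the box side by side (22 mm each) in the 127 mm between upright and supply block.
- module3_mid (a point): Loose plug-in module, yellow, T-shaped, 0.12 kg, may be absent: body 22 (x) x 70 (y) x 36 (z) mm, black grip neck 22 (x) x 14 (y) x 22 mm high on its middle; 58 mm high in all; all alike. This point: its centre, 29 mm above its underside; z up. Up to five stand across the box side by side (22 mm each) in the 127 mm between upright and supply block.
- module4_mid (a point): Loose plug-in module, red, T-shaped, 0.12 kg, may be absent: body 22 (x) x 70 (y) x 36 (z) mm, black grip neck 22 (x) x 14 (y) x 22 mm high on its middle; 58 mm high in all; all alike. This point: its centre, 29 mm above its underside; z up. Up to five stand across the box side by side (22 mm each) in the 127 mm between upright and supply block.
Mind the look-alikes: they are no part of the job. Several things look just like the part that bears module0_mid: the one meant starts nearest to the robot's base. What is shaped like the part that bears module4_mid but turquoise is not meant.

How it is judged:
By the outcome, as a careful person would: the job done as asked, in the order asked, and still so for the second after the job is handed in, with the robot touching nothing.
Of module0, module1, module2, module3, module4 only 3 to 5 are there at a start; the rules pass over those that are not, and their reading is None.
At some moment in a run one of block, bar may be knocked a few centimetres aside while the robot is not near it.
Once in a run the grip may slacken for a moment while it holds something.
It also fails if it takes over 210 s, if anything falls off the work surface, if the arm or the gripper's body presses on something with over 40 N, if the wrist force passes 120 N, or if a joint passes its speed limit or range.

### The arm

A 6-joint arm with a two-finger parallel gripper is mounted at the origin on the work surface. World frame = base frame: x ahead of the robot, y to its left, z up, the work surface at z = 0. Lengths are in mm, angles in rad, forces in N, time in s.
With the tool pointing down it reaches from about 300 to 750 mm from the base axis. Payload 8.5 kg.
Tool frame: the origin (TCP) lies at the very end of the fingers, on their centre line; the grasp point (between the pads) lies 19 mm behind it; z points along the fingers, y is the line along which they close (so a half turn about z gives the same grasp; the last joint's range is limited). The gripper opens to 88 mm and grips with 3 to 60 N. Pads are 18 mm wide; open, the fingers measure 123 mm over their backs; the gripper's body (75 mm by 187 mm) begins 45 mm behind the grasp point.
Start: joints at [-1.519, 0.381, 1.297, -0, 1.464, -0.215], TCP at [145, -530.524, 238.748] pointing down, gripper open.
Joint ranges: [-3.11, 3.11], [-0.89, 2.33], [0.22, 2.48], [-1.42, 4.56], [0.17, 2.85], [-2.88, 2.88]. Speed limits (rad/s): [2.39, 2.39, 3.14, 3.14, 3.14, 3.14].

### API

Orientations are given as a unit quaternion [w, x, y, z].
In Python, from station import get_obs, grab_frame, hand_in gives the robot as it stands.
- The arm moves only by the tool apply_moves, never from a script. Its argument "increments" is one flat list of numbers, 6 for each row, row after row: the shift along the tool's x, y, z each as a share of 0.02 m, from -1 to 1, then the turn, a rotation vector about the tool's x, y, z each as a share of 6 degrees, from -1 to 1. In form: [dx, dy, dz, wx, wy, wz, dx, dy, dz, wx, wy, wz, ...]. A call has 1 to 20 rows; each row shifts and turns the commanded pose from where the row before left it, along the tool's axes as they then stand; what a row does not reach is not made up. A row lasts 1/12 s, in which the tool goes at most 41.7 mm and 7.16 degrees, less where a joint would pass 70% of its speed; a pose out of reach is approached as far as the arm can. A call with a number of a shift or a turn outside -1 to 1 is refused whole. A call with a gripper value outside its range is refused whole. "claw" is the opening, from 0 (shut) to 1 (fully open), set as the call begins (left out, the last holds). The fingers move at their own pace and stop on an object; "grip_force" is the grip in N (left out, the last holds). Time passes only in rows, so rows that do not move let the fingers close. It gives the time, the measured TCP pose, the force, the opening and the grip force at its end, in the units of the state.
- get_obs(): the state, without advancing time (a new reading comes with each control period).
- grab_frame(name): name is "scene" or "top"; returns a dict with "frame" (480x640x3 uint8, red, green, blue), "fovy" (degrees; the focal length in pixels is half the picture's height over the tangent of half this angle, whatever the lens; pixels are square), "cx", "cy" (the principal point, pixels), "R" (3x3) and "t" (3): a world point X has camera coordinates R X + t. Camera axes: x right, y down, z forward; pixel columns grow to the right and rows downward; lengths in mm; the calibration is good to about 2 mm. A picture is of the moment at which its call begins. There is no depth.
- hand_in(): hands the job in; it is judged then, once.
The state is a dict: "time": time; "qpos": joint angles; "dq": joint speeds; "joint_torque": joint torques, N m; "eef_pos": TCP position; "tool_rot": TCP orientation; "force": force on the tool from outside, world axes, zero at the start; "wrist_torque": the same for the moment, N m; "width": finger opening in mm; "gripper_force": force on a finger pad.
Only numpy, scipy, OpenCV 4.12 (cv2) and the standard library are available. Lean on these libraries where they do the work, as an engineer would, in place of code of your own. Each camera call takes 0.05 s, during which the arm holds its last target. There are 200 camera calls.

## Working session

There is one attempt and no reset: what is moved stays moved. The work goes in short steps, Python scripts to look and compute and a tool call to move; the robot and the scene stay as the last step left them, time stands still between calls to the robot, and variables do not carry over. Pictures are saved under pics/ and viewed, at most 14 in all, crops included, and the job is handed in when it is done.

Besides the shell and the picture viewer there is one more tool, called after "Emit:" as name(argument=value, ...), one argument or row to a line, values as JSON. apply_moves: Moves the arm, as the interface text tells. Its arguments: {"type":"object","properties":{"increments":{"type":"array","items":{"type":"number"}},"claw":{"type":"number"},"grip_force":{"type":"number"}},"required":["increments"]}

```bash
ls; mkdir -p pics; python3 - <<'E'
from station import *
import cv2
o=get_obs();print(o)
for n in("scene","top"):
    f=grab_frame(n);print(n,f["fovy"],f["cx"],f["cy"],f["R"],f["t"]);cv2.imwrite(f"pics/{n}0.png",f["frame"][:,:,::-1])
E
```

```text
pics
{'time': 0.0, 'qpos': array([-1.51929306e+00,  3.81183197e-01,  1.29826568e+00,  1.38540894e-06,
        1.46356661e+00, -2.15296052e-01]), 'dq': array([ 0.00141952, -0.00036241, -0.00038275, -0.00017584, -0.00214093,
        0.0006313 ]), 'joint_torque': array([ 8.33180002e-04, -4.37929094e+01, -2.24554092e+01,  7.13865878e-02,
        3.51905124e-02, -9.42494603e-05]), 'eef_pos': array([ 144.99048289, -530.25669751,  238.14297629]), 'tool_rot': array([-7.08976304e-04,  9.91115212e-01,  1.33004253e-01,  5.88837484e-05]), 'force': array([0.51577407, 0.78802394, 0.38389351]), 'wrist_torque': array([0.00849324, 0.00695478, 0.02730864]), 'gripper_force': 0.0, 'width': 88.26353849339358}
scene 47.63849535869553 319.84013168735527 247.62317960537987 [[ 0.84863279  0.52897457 -0.00287853]
 [ 0.35936372 -0.58050254 -0.73066718]
 [-0.38817535  0.61903369 -0.68272776]] [-426.58851311 -110.38360136 1663.10932966]
top 49.87525844972761 324.68371492666995 248.06749436949048 [[-0.0247762  -0.999605   -0.01326584]
 [-0.9939646   0.02605061 -0.10656334]
 [ 0.10686683  0.01054554 -0.99421742]] [  18.7852757   497.92960625 1021.98583161]
```

View pics/scene0.png

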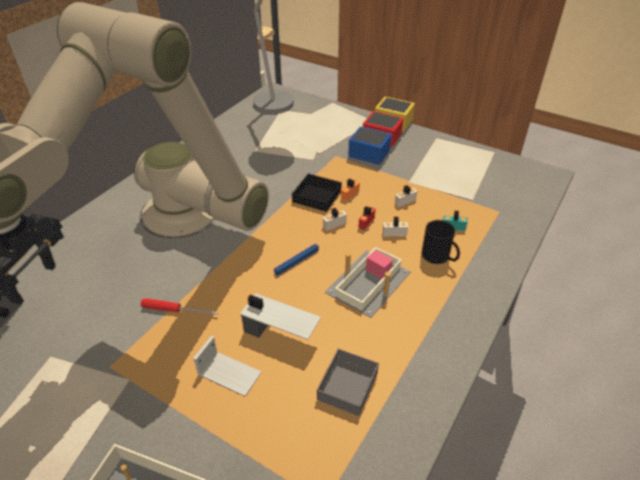

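View pics/top0.png

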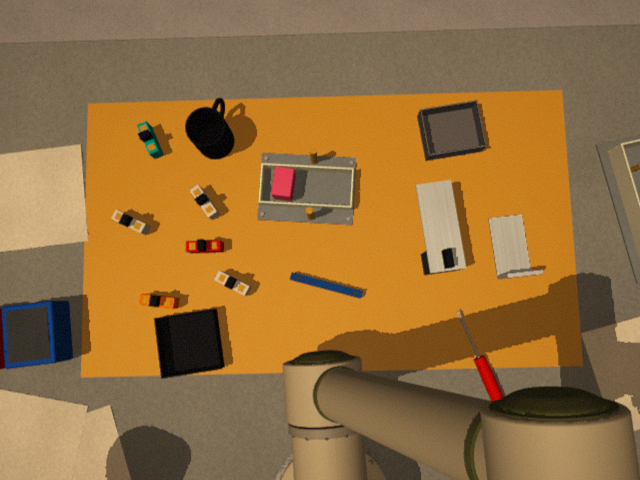

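The top view shows the chassis at about (307,188), with the pink block in it at (283,182). The modules are the near white one (232,283), red (205,246) and orange (160,300). The supply block is at (445,260), the elbow at (515,245) and the bar at (327,285). The black tray is at (190,342). Two far white modules and a turquoise one are decoys, so three modules are meant.

```bash
cat > h.py <<'E'
import numpy as np, cv2
from scipy.optimize import minimize
from station import *
def cam(n):
    f=grab_frame(n);f["f"]=240/np.tan(np.radians(f["fovy"]/2));return f
def proj(f,P):
    c=np.atleast_2d(P)@np.array(f["R"]).T+np.array(f["t"]);return c[:,:2]/c[:,2:]*f["f"]+[f["cx"],f["cy"]]
def unproj(f,uv,z):
    d=np.array(f["R"]).T@np.array([(uv[0]-f["cx"])/f["f"],(uv[1]-f["cy"])/f["f"],1]);c=-np.array(f["R"]).T@np.array(f["t"])
    return c+d*(z-c[2])/d[2]
def box(cx,cy,z0,sx,sy,h): return np.array([[cx+a*sx/2,cy+b*sy/2,z0+c*h] for a in(-1,1) for b in(-1,1) for c in(0,1)])
M={"module":[box(0,0,0,22,70,36),box(0,0,36,22,14,22)],
"elbow":[box(0,0,0,8,70,64),box(64,0,0,120,70,5)],
"supply":[box(0,0,0,45,70,71),box(-65.5,0,67,176,70,4),box(0,0,71,36,14,28)],
"bar":[box(0,0,0,150,16,20)],"block":[box(0,0,0,60,40,50)],"tray":[box(0,0,0,120,120,35)],
"chassis":[box(0,0,0,200,144,4),box(0,0,4,190,82,30)]+[box(-12,s,4,12,12,75) for s in(-60,60)],"mug":[box(0,0,0,80,80,95)]}
def world(P,p,z): c,s=np.cos(p[2]),np.sin(p[2]);return np.c_[P[:,0]*c-P[:,1]*s+p[0],P[:,0]*s+P[:,1]*c+p[1],P[:,2]+z]
S=4
def render(f,parts,p,z,win):
    x0,y0,x1,y1=win;m=np.zeros(((y1-y0)*S,(x1-x0)*S),np.uint8)
    for P in parts:
        q=(proj(f,world(P,p,z))-[x0-.5,y0-.5])*S
        cv2.fillConvexPoly(m,cv2.convexHull(np.round(q*16-8).astype(np.int32)),255,shift=4)
    return cv2.resize(m,(x1-x0,y1-y0),interpolation=cv2.INTER_AREA)/255.
def fit(views,kind,p0,z=0):
    """views: list of (frame, mask float, win)"""
    def cost(p):
        return sum(np.abs(render(f,M[kind],p,z,w)-m[w[1]:w[3],w[0]:w[2]]).sum() for f,m,w in views)
    p=np.array(p0,float)
    for st in((15,15,.25),(4,4,.06),(1.5,1.5,.02)):
        r=minimize(cost,p,method="Nelder-Mead",options=dict(initial_simplex=[p]+[p+np.eye(3)[i]*st[i] for i in range(3)]+[] ,xatol=.05,fatol=.05));p=r.x
    return p,r.fun/sum(m[w[1]:w[3],w[0]:w[2]].sum() for f,m,w in views)
def win(f,kind,p,z=0,pad=8):
    q=np.vstack([proj(f,world(P,p,z)) for P in M[kind]]);a=q.min(0)-pad;b=q.max(0)+pad
    return [max(0,int(a[0])),max(0,int(a[1])),min(640,int(b[0])),min(480,int(b[1]))]
def hsv(f): return cv2.cvtColor(f["frame"],cv2.COLOR_RGB2HSV).astype(int)
def nomat(f):
    h=hsv(f);return (~((h[...,0]>9)&(h[...,0]<24)&(h[...,1]>140))).astype(float)
E
python3 - <<'E'
from h import *
T=cam("top");h=hsv(T)
for n,(u,v) in dict(mat=(350,230),matsh=(420,325),mod1=(148,300),mod1b=(172,300),red=(193,246),pink=(283,182),bar=(327,285),plate=(440,210),supblk=(428,262),chas=(300,218),tur=(145,132),sh=(125,345)).items(): print(n,h[v,u])
for n,uv,z in[("ch",(307,188),0),("block",(283,182),54),("m0",(232,283),58),("m4",(205,246),58),("m1",(160,300),58),("rib",(449,258),99),("elb",(519,273),64),("bar",(327,285),20),("tray",(190,342),0)]: print(n,unproj(T,uv,z).round())
print((nomat(T)[140:230,250:365]).mean())
for k,n in((0,"top"),(1,"scene")):
    f=cam(n);cv2.imwrite(f"pics/m{k}.png",nomat(f)*255)
a=cv2.imread("pics/m0.png")[80:380,80:600];b=cv2.imread("pics/m1.png")[150:430,100:520];b=cv2.resize(b,(520,346))
cv2.imwrite("pics/mm.png",cv2.resize(np.vstack([a,b]),(480,596)))
E
```

```text
mat [ 17 210 205]
matsh [ 17 212 208]
mod1 [ 17 241 197]
mod1b [ 14 255 229]
red [ 19 233 199]
pink [177 181 226]
bar [106 190  98]
plate [ 18  63 191]
supblk [ 19  71 132]
chas [ 19  65 126]
tur [120  59  13]
sh [ 18 206 210]
ch [630.  41.   0.]
block [631.  86.  54.]
m0 [431. 189.  58.]
m4 [505. 242.  58.]
m1 [401. 331.  58.]
rib [ 466. -228.   99.]
elb [ 436. -370.   64.]
bar [423.   3.  20.]
tray [315. 287.   0.]
0.6009661835748792[ WARN:0@0.992] global loadsave.cpp:1063 imwrite_ Unsupported depth image for selected encoder is fallbacked to CV_8U.
```

View pics/mm.png

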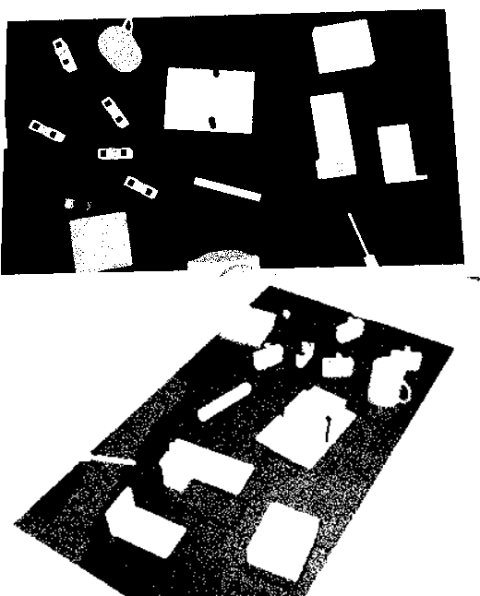

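The mat mask separates the objects cleanly in both views. The module shoulders have orange holes that need filling. The orange module itself needs its own threshold.

```bash
cat >> h.py <<'E'
def filled(m):
    m=(m>0).astype(np.uint8);m=cv2.morphologyEx(m,cv2.MORPH_OPEN,np.ones((2,2),np.uint8))
    c,_=cv2.findContours(m,cv2.RETR_EXTERNAL,cv2.CHAIN_APPROX_NONE);o=np.zeros_like(m);cv2.drawContours(o,[k for k in c if len(k)>8],-1,1,-1);return o.astype(float)
def omask(f):
    h=hsv(f);m=((h[...,0]<=15)&(h[...,1]>225))|(h[...,2]<90)|(h[...,1]>232);return filled(m)
def comp(m,f,kind,p,z=0):
    """keep components overlapping the model"""
    w=win(f,kind,p,z,12);n,l=cv2.connectedComponents((m>0).astype(np.uint8))
    r=np.zeros(m.shape);r[w[1]:w[3],w[0]:w[2]]=render(f,M[kind],p,z,w)
    c=np.bincount(l.ravel(),weights=r.ravel(),minlength=n);c[0]=0
    return (l==c.argmax()).astype(float)
def locate(fs,kind,p0,z=0,mask=None,sep=True):
    V=[]
    for f in fs:
        m=(mask or (lambda g:filled(nomat(g))))(f);m=comp(m,f,kind,p0,z);V.append((f,m,win(f,kind,p0,z,14)))
    r=[fit(V,kind,p0,z)]+([fit([v],kind,p0,z) for v in V] if sep and len(V)>1 else [])
    for p,c in r: print(kind,p[:2].round(1),np.degrees(p[2]).round(1),"res",round(c,3))
    return r[0][0]
E
python3 - <<'E'
from h import *
fs=[cam("top"),cam("scene")]
r=np.radians
for k,p,mk in[("chassis",(630,41,r(90)),None),("module",(431,189,r(60)),None),("module",(505,242,r(0)),None),("module",(401,331,r(5)),omask),("supply",(466,-228,r(185)),None),("elbow",(436,-370,r(0)),None),("bar",(423,3,r(80)),None),("tray",(315,287,r(5)),None)]:
    locate(fs,k,p,0,mk)
pk=lambda f:filled((lambda h:((h[...,0]>168)|(h[...,0]<3))&(h[...,1]>120)&(h[...,2]>120))(hsv(f)))
locate(fs,"block",(631,86,r(0)),4,pk)
E
```

```text
chassis [633.4  40.9] 85.6 res 0.417
chassis [603.1  27.1] 88.4 res 0.5
chassis [633.6  40.7] 85.8 res 0.093
module [436.7 190.2] 134.6 res 0.796
module [438.6 229.4] 79.6 res 0.852
module [437.8 189.8] 149.9 res 0.146
module [513.8 250.3] 10.8 res 0.773
module [512.6 278.7] 53.2 res 0.789
module [512.5 250.6] 6.7 res 0.278
module [398.  343.7] -8.0 res 0.633
module [398.1 343.7] -8.5 res 0.085
module [364.2 416. ] 28.2 res 3.429
supply [ 471.4 -228.9] 185.8 res 0.516
supply [ 491.5 -234.3] 167.6 res 0.621
supply [ 471.1 -228.7] 185.7 res 0.097
elbow [ 437.1 -382. ] 3.6 res 0.544
elbow [ 445.  -426.9] 86.0 res 0.63
elbow [ 436.2 -381.7] 3.5 res 0.088
bar [426.8   4.9] 73.0 res 0.793
bar [462.4 -13.8] 87.4 res 0.865
bar [426.7   5.2] 72.3 res 0.161
tray [289.6 284.3] -8.3 res 0.56
tray [290.1 312.5] -8.2 res 0.558
tray [279.2 282.3] -10.0 res 0.557
block [634.2  87.9] -3.8 res 0.352
block [633.9  87.6] -4.4 res 0.306
block [637.   86.3] 21.0 res 0.33
```

```bash
python3 - <<'E'
s=open('h.py').read()
s=s.replace("""    c,_=cv2.findContours""","""    n,l,st,_=cv2.connectedComponentsWithStats(m)
    for i in range(1,n):
        if st[i,2]>250 or st[i,3]>250: m[l==i]=0
    c,_=cv2.findContours""")
s+='''
pk=lambda f:filled((lambda h:((h[...,0]>165)|(h[...,0]<8))&(h[...,1]>90)&(h[...,2]>60))(hsv(f)))
dk=lambda f:filled(hsv(f)[...,2]<60)
'''
open('h.py','w').write(s)
E
cat > loc.py <<'E'
from h import *
fs=[cam("top"),cam("scene")]
r=np.radians
for k,p,mk in[("chassis",(630,41,r(88)),None),("module",(437,190,r(150)),None),("module",(505,242,r(90)),None),("module",(398,343,r(80)),omask),("supply",(470,-228,r(185)),None),("elbow",(436,-380,r(3)),None),("bar",(426,4,r(72)),None),("tray",(315,287,r(5)),dk)]:
    locate(fs,k,p,0,mk)
locate(fs,"block",(631,86,r(0)),4,pk)
cv2.imwrite("pics/m.png",np.hstack([pk(fs[0])[150:240,240:370],omask(fs[0])[260:350,120:250]])*255)
E
python3 loc.py
```

```text
chassis [627.5  39.3] 85.3 res 0.068
chassis [626.4  39.4] 85.4 res 0.037
chassis [633.1  39.1] 85.4 res 0.093
module [431.9 194.7] 152.2 res 0.188
module [430.9 193.4] 152.2 res 0.122
module [437.1 190.3] 145.8 res 0.141
module [508.1 250.7] 180.7 res 0.438
module [507.2 231.7] 178.8 res 0.618
module [512.6 250.5] 7.0 res 0.276
module [398.  343.5] -7.5 res 0.619
module [398.1 343.6] 171.6 res 0.078
module [389.4 374.3] 27.5 res 3.792
supply [ 465.9 -231.1] 187.0 res 0.077
supply [ 465.  -231.3] 187.1 res 0.027
supply [ 471.5 -228.4] 186.2 res 0.099
elbow [ 434.  -381.9] 4.0 res 0.074
elbow [ 433.2 -383.5] 5.2 res 0.032
elbow [ 436.8 -382.5] 4.6 res 0.089
bar [423.    4.2] 73.9 res 0.151
bar [422.4   3.7] 73.7 res 0.064
bar [427.3   5.5] 73.0 res 0.164
tray [313.9 281.9] 7.8 res 0.078
tray [313.4 281.8] 7.8 res 0.041
tray [319.3 282. ] 14.7 res 0.177
block [631.5  85.9] -9.1 res 0.124
block [631.2  85.7] -8.8 res 0.043
block [636.3  87.7] 4.5 res 0.191[ WARN:0@1.887] global loadsave.cpp:1063 imwrite_ Unsupported depth image for selected encoder is fallbacked to CV_8U.
```

```bash
cat >> h.py <<'E'
rd=lambda f:filled((lambda h:((h[...,0]>170)|(h[...,0]<9))&(h[...,1]>120)&(h[...,2]>50))(hsv(f)))
def pose():
    o=get_obs();w,x,y,z=o["tool_rot"];tx=np.array([1-2*(y*y+z*z),2*(x*y+w*z),2*(x*z-w*y)]);tz=np.array([2*(x*z+w*y),2*(y*z-w*x),1-2*(x*x+y*y)])
    return o,o["eef_pos"],np.degrees(np.arctan2(tx[1],tx[0])),tx,tz
def plan(x,y,psi):
    o,e,ps,tx,tz=pose();d=(psi-ps+180)%360-180;q=np.radians(psi);D=np.array([x,y])-e[:2]
    print("t %.1f eef %s psi %.2f q6 %.0f width %.1f F %s | tilt tx.z %.3f tz %s"%(o["time"],e.round(1),ps,np.degrees(o["qpos"][5]),o["width"],o["force"].round(1),tx[2],tz[:2].round(3)))
    print("turn wz units %.2f   then dx %.2f dy %.2f (units 20mm)"%(-d/6,(D@[np.cos(q),np.sin(q)])/20,(D@[np.sin(q),-np.cos(q)])/20))
E
python3 - <<'E'
from h import *
fs=[cam("top"),cam("scene")];r=np.radians
locate(fs,"module",(507,242,0),0,rd)
plan(631.2,85.7,-8.8)
E
```

```text
module [509.3 250.3] -1.5 res 1.491
module [508.6 237.4] -9.2 res 1.999
module [513.3 248.4] 7.3 res 0.687
t 0.6 eef [ 145.  -530.5  238.7] psi 15.29 q6 -12 width 87.8 F [-1.1 -0.1  0.9] | tilt tx.z 0.000 tz [-0.  0.]
turn wz units 4.01   then dx 19.31 dy -34.17 (units 20mm)
```

Emit:
apply_moves(
  increments=[0, 0, 0, 0, 0, 1, 0, 0, 0, 0, 0, 1, 0, 0, 0, 0, 0, 1, 0, 0, 0, 0, 0, 1, 0.55, -0.97, 0, 0, 0, 0, 0.55, -0.97, 0, 0, 0, 0, 0.55, -0.97, 0, 0, 0, 0, 0.55, -0.97, 0, 0, 0, 0, 0.55, -0.97, 0, 0, 0, 0, 0.55, -0.97, 0, 0, 0, 0, 0.55, -0.97, 0, 0, 0, 0, 0.55, -0.97, 0, 0, 0, 0, 0.55, -0.97, 0, 0, 0, 0, 0.55, -0.97, 0, 0, 0, 0, 0.55, -0.97, 0, 0, 0, 0, 0.55, -0.97, 0, 0, 0, 0, 0.55, -0.97, 0, 0, 0, 0, 0.55, -0.97, 0, 0, 0, 0, 0.55, -0.97, 0, 0, 0, 0, 0.55, -0.97, 0, 0, 0, 0],
  claw=0.68,
)

```text
time: 2.22
eef_pos: [366.5, -249.4, 238.9]
tool_rot: [0.0, 0.997, -0.076, 0.0]
force: [-0.1, -0.6, 0.1]
width: 59.9
gripper_force: 0.0
```

Emit:
apply_moves(
  increments=[0.55, -0.97, 0, 0, 0, 0, 0.55, -0.97, 0, 0, 0, 0, 0.55, -0.97, 0, 0, 0, 0, 0.55, -0.97, 0.2, 0, 0, 0, 0.55, -0.97, 0.2, 0, 0, 0, 0.55, -0.97, 0.2, 0, 0, 0, 0.55, -0.97, 0.2, 0, 0, 0, 0.55, -0.97, 0.3, 0, 0, 0, 0.55, -0.97, 0.3, 0, 0, 0, 0.55, -0.97, 0.3, 0, 0, 0, 0.55, -0.97, 0.3, 0, 0, 0, 0.55, -0.97, 0.4, 0, 0, 0, 0.55, -0.97, 0.4, 0, 0, 0, 0.55, -0.97, 0.4, 0, 0, 0, 0.55, -0.97, 0.5, 0, 0, 0, 0.55, -0.97, 0.5, 0, 0, 0, 0.55, -0.97, 0.5, 0, 0, 0, 0.55, -0.97, 0.5, 0, 0, 0],
)

```text
time: 3.72
eef_pos: [615.2, 65.8, 134.2]
tool_rot: [0.0, 0.997, -0.076, -0.0]
force: [0.3, -0.6, -0.0]
width: 59.7
gripper_force: 0.0
```

```bash
python3 - <<'E'
from h import *
plan(631.2,85.7,-8.8)
f=cam("top");cv2.imwrite("pics/t1.png",cv2.resize(f["frame"][140:240,130:380,::-1],None,fx=3.2,fy=3.2,interpolation=cv2.INTER_CUBIC))
e=get_obs()["eef_pos"];print(proj(f,e))
E
```

```text
t 3.7 eef [615.2  65.8 134.2] psi -8.71 q6 94 width 59.7 F [ 0.3 -0.6 -0. ] | tilt tx.z -0.000 tz [-0. -0.]
turn wz units 0.02   then dx 0.64 dy -1.11 (units 20mm)
[[288.73285202 179.77232115]]
```

View pics/t1.png

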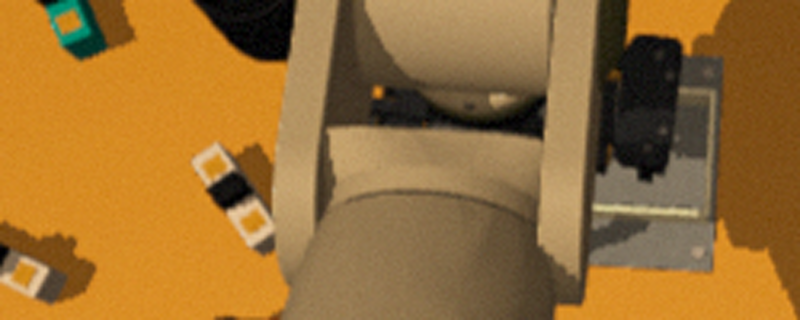

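The arm hides the block from the top camera, and the fingers can't be seen. I'll go on using contact feedback.

Emit:
apply_moves(
  increments=[0.32, -0.55, 0, 0, 0, 0, 0.32, -0.56, 0, 0, 0, 0, 0, 0, 1, 0, 0, 0, 0, 0, 1, 0, 0, 0, 0, 0, 1, 0, 0, 0, 0, 0, 1, 0, 0, 0, 0, 0, 0.5, 0, 0, 0, 0, 0, 0.35, 0, 0, 0, 0, 0, 0, 0, 0, 0],
  claw=0.66,
)

```text
time: 4.52
eef_pos: [630.3, 84.7, 36.8]
tool_rot: [0.0, 0.997, -0.076, -0.001]
force: [0.1, -0.7, 1.1]
width: 58.0
gripper_force: 0.0
```

Emit:
apply_moves(
  increments=[0, 0, 0, 0, 0, 0, 0, 0, 0, 0, 0, 0, 0, 0, 0, 0, 0, 0, 0, 0, 0, 0, 0, 0, 0, 0, 0, 0, 0, 0, 0, 0, 0, 0, 0, 0],
  claw=0.3,
  grip_force=25,
)

```text
time: 5.02
eef_pos: [631.2, 84.9, 38.9]
tool_rot: [-0.0, 0.997, -0.076, 0.001]
force: [-0.2, 0.8, 6.5]
width: 39.7
gripper_force: 25.0
```

```bash
python3 - <<'E'
from h import *
plan(313.5,282,-8.8)
f=cam("scene");print(proj(f,get_obs()["eef_pos"]));cv2.imwrite("pics/s1.png",cv2.resize(f["frame"][200:330,300:460,::-1],None,fx=4.5,fy=4.5,interpolation=cv2.INTER_CUBIC))
E
```

```text
t 5.0 eef [631.2  84.9  38.9] psi -8.71 q6 96 width 39.7 F [-0.2  0.8  6.5] | tilt tx.z 0.002 tz [ 0.002 -0.   ]
turn wz units 0.02   then dx -17.21 dy -7.31 (units 20mm)
[[377.75746746 262.2146582 ]]
```

View pics/s1.png

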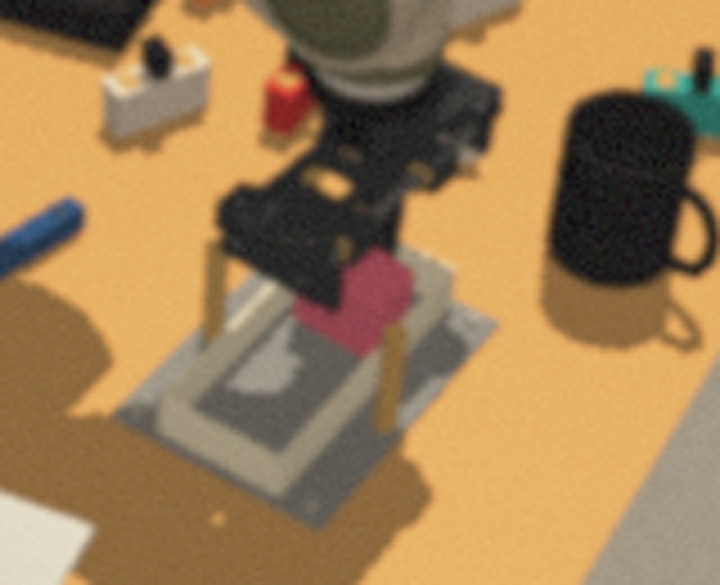

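The grip on the pink block is good: width 39.7, and its centre agrees with the top-view fit to within 1 mm. Carrying it to the tray.

Emit:
apply_moves(
  increments=[0, 0, -0.5, 0, 0, 0, 0, 0, -1, 0, 0, 0, 0, 0, -1, 0, 0, 0, 0, 0, -1, 0, 0, 0, 0, 0, -1, 0, 0, 0, -0.95, -0.41, 0, 0, 0, 0, -0.95, -0.41, 0, 0, 0, 0, -0.95, -0.41, 0, 0, 0, 0, -0.95, -0.41, 0, 0, 0, 0, -0.95, -0.41, 0, 0, 0, 0, -0.95, -0.41, 0, 0, 0, 0, -0.95, -0.41, 0, 0, 0, 0, -0.95, -0.41, 0, 0, 0, 0, -0.95, -0.41, 0, 0, 0, 0, -0.95, -0.41, 0, 0, 0, 0, -0.95, -0.41, 0, 0, 0, 0, -0.95, -0.41, 0, 0, 0, 0, -0.95, -0.41, 0, 0, 0, 0, -0.95, -0.41, 0, 0, 0, 0, -0.95, -0.41, 0, 0, 0, 0],
)

```text
time: 6.73
eef_pos: [366.6, 249.9, 128.2]
tool_rot: [-0.0, 0.997, -0.076, 0.0]
force: [0.5, 0.1, -1.0]
width: 39.8
gripper_force: 25.0
```

Emit:
apply_moves(
  increments=[-0.95, -0.41, 0, 0, 0, 0, -0.95, -0.41, 0, 0, 0, 0, -0.95, -0.35, 0, 0, 0, 0, 0, 0, 0, 0, 0, 0, 0, 0, 0.8, 0, 0, 0, 0, 0, 1, 0, 0, 0, 0, 0, 1, 0, 0, 0, 0, 0, 0.8, 0, 0, 0, 0, 0, 0, 0, 0, 0],
)

```text
time: 7.48
eef_pos: [314.2, 280.5, 54.0]
tool_rot: [0.001, 0.997, -0.076, -0.002]
force: [0.2, -0.1, -1.2]
width: 39.5
gripper_force: 25.0
```

```bash
python3 - <<'E'
from h import *
plan(313.5,282,-8.8)
E
```

```text
t 7.5 eef [314.2 280.5  54. ] psi -8.73 q6 124 width 39.5 F [ 0.2 -0.1 -1.2] | tilt tx.z -0.003 tz [-0.004 -0.002]
turn wz units 0.01   then dx -0.05 dy -0.07 (units 20mm)
```

Emit:
apply_moves(
  increments=[0, 0, 0.3, 0, 0, 0, 0, 0, 0.25, 0, 0, 0, 0, 0, 0.1, 0, 0, 0, 0, 0, 0, 0, 0, 0],
)

```text
time: 7.82
eef_pos: [314.9, 281.3, 42.9]
tool_rot: [-0.0, 0.997, -0.076, 0.0]
force: [-0.4, 0.2, -1.6]
width: 39.8
gripper_force: 25.0
```

Emit:
apply_moves(
  increments=[0, 0, 0, 0, 0, 0, 0, 0, 0, 0, 0, 0, 0, 0, 0, 0, 0, 0, 0, 0, 0, 0, 0, 0, 0, 0, -1, 0, 0, 0, 0, 0, -1, 0, 0, 0, 0, 0, -1, 0, 0, 0, 0, 0, -1, 0, 0, 0, 0, 0, -1, 0, 0, 0, 0, 0, -1, 0, 0, -1, 0, 0, -1, 0, 0, -1, 0, 0, -1, 0, 0, -1, 0, 0, 0, 0, 0, -1, 0, 0, 0, 0, 0, -1, 0, 0, 0, 0, 0, -1, 0, 0, 0, 0, 0, -1, 0, 0, 0, 0, 0, -1, 0, 0, 0, 0, 0, -1, 0, 0, 0, 0, 0, -1],
  claw=0.62,
)

```text
time: 9.4
eef_pos: [314.6, 281.3, 202.8]
tool_rot: [0.0, 0.9, 0.435, 0.0]
force: [0.4, 0.1, 0.8]
width: 54.7
gripper_force: 0.0
```

```bash
python3 - <<'E'
from h import *
plan(433.2,-383.5,95.2)
fs=[cam("top")];r=np.radians
locate(fs,"elbow",(433,-383,r(5)))
locate(fs,"bar",(423,4,r(74)))
E
```

```text
t 9.4 eef [314.6 281.3 202.8] psi 51.58 q6 64 width 54.7 F [0.4 0.1 0.8] | tilt tx.z 0.000 tz [0. 0.]
turn wz units -7.27   then dx -33.64 dy 2.89 (units 20mm)
elbow [ 433.3 -383.5] 5.1 res 0.032
bar [422.2   3.9] 73.7 res 0.069
```

Emit:
apply_moves(
  increments=[0, 0, 0, 0, 0, -1, 0, 0, 0, 0, 0, -1, 0, 0, 0, 0, 0, -1, 0, 0, 0, 0, 0, -1, 0, 0, 0, 0, 0, -1, 0, 0, 0, 0, 0, -1, 0, 0, 0, 0, 0, -1, 0, 0, 0, 0, 0, -0.27, -1, 0.09, 0, 0, 0, 0, -1, 0.09, 0, 0, 0, 0, -1, 0.09, 0, 0, 0, 0, -1, 0.09, 0, 0, 0, 0, -1, 0.09, 0, 0, 0, 0, -1, 0.09, 0, 0, 0, 0, -1, 0.09, 0, 0, 0, 0, -1, 0.09, 0, 0, 0, 0, -1, 0.09, 0, 0, 0, 0, -1, 0.09, 0, 0, 0, 0, -1, 0.09, 0, 0, 0, 0, -1, 0.09, 0, 0, 0, 0],
  claw=0.4,
)

```text
time: 11.12
eef_pos: [356.7, 43.1, 202.9]
tool_rot: [0.0, 0.677, 0.736, 0.0]
force: [1.0, 0.2, 0.3]
width: 35.0
gripper_force: 0.0
```

Emit:
apply_moves(
  increments=[-1, 0.09, 0, 0, 0, 0, -1, 0.09, 0, 0, 0, 0, -1, 0.09, 0, 0, 0, 0, -1, 0.09, 0, 0, 0, 0, -1, 0.09, 0, 0, 0, 0, -1, 0.09, 0, 0, 0, 0, -1, 0.09, 0, 0, 0, 0, -1, 0.09, 0, 0, 0, 0, -1, 0.09, 0, 0, 0, 0, -1, 0.09, 0, 0, 0, 0, -1, 0.09, 0, 0, 0, 0, -1, 0.09, 0, 0, 0, 0, -1, 0.09, 0, 0, 0, 0, -1, 0.09, 0, 0, 0, 0, -1, 0.09, 0.5, 0, 0, 0, -1, 0.09, 0.5, 0, 0, 0, -1, 0.09, 0.5, 0, 0, 0, -1, 0.09, 0.5, 0, 0, 0, -1, 0.09, 0.5, 0, 0, 0, -1, 0.09, 0.5, 0, 0, 0],
)

```text
time: 12.78
eef_pos: [426.9, -352.3, 142.2]
tool_rot: [-0.0, 0.677, 0.736, 0.0]
force: [0.1, 0.2, 0.2]
width: 35.0
gripper_force: 0.0
```

```bash
python3 - <<'E'
from h import *
plan(433.2,-383.5,95.2)
fs=[cam("top")];r=np.radians
locate(fs,"block",(314,281,r(-9)),4,pk)
h=hsv(fs[0]);print(h[238:256,180:230:5,0]); print(h[246,184:226])
E
```

```text
t 12.8 eef [ 426.9 -352.3  142.2] psi 94.75 q6 -57 width 35.0 F [0.1 0.2 0.2] | tilt tx.z 0.000 tz [-0.  0.]
turn wz units -0.07   then dx -1.58 dy 0.17 (units 20mm)
block [314.4 281.1] -8.4 res 0.051
[[ 17  18  17  17  17  18  17  16  17  16]
 [ 17  17  17  17  15  17  17  14  15  17]
 [ 17  17  15  13  18  15   8   5   8  15]
 [ 17  16   7   5 120   0   1   6   1  15]
 [ 17  14   9   5 173   3   4  13   2  17]
 [ 17  14  16   9  12 171   4  18   1  15]
 [ 18  14  19   9 150   6   4  19   0  17]
 [ 18  14  19   8   0 176   5  19   2  16]
 [ 17  13  18   7  17   0   4  19   2  15]
 [ 18  14  19   8   8 176   3  18 179  17]
 [ 17  14  19   8  30  13   5  14   0  17]
 [ 17  16  14   6   6 171   1   5 179  16]
 [ 17  16   5   2   1   1   0   0 178  16]
 [ 17  16   2   0   3   0   3   2   4  17]
 [ 17  17   7   6   7   9  13  12  14  17]
 [ 17  17  15  14  14  15  16  16  17  17]
 [ 17  17  17  17  18  17  17  17  18  17]
 [ 18  18  17  18  17  17  18  17  18  17]]
[[ 17 213 210]
 [ 13 220 206]
 [  5 240 208]
 [  1 247 211]
 [  4 253 206]
 [ 16 222 208]
 [ 18 222 209]
 [ 19 227 203]
 [ 19 229 198]
 [ 18 222 202]
 [ 18 227 202]
 [  7 246 208]
 [  1 242 172]
 [177 221  76]
 [176  69  26]
 [165  46  22]
 [ 17  81  22]
 [ 24  61  21]
 [ 15  43  24]
 [  0  39  13]
 [ 47 255   7]
 [  0 255   8]
 [179 240  83]
 [  1 255 115]
 [  2 255 120]
 [  1 238 120]
 [  4 244 114]
 [ 16 223 126]
 [ 19 220 197]
 [ 19 229 205]
 [ 19 227 198]
 [ 19 223 201]
 [ 15 228 196]
 [  6 246 206]
 [  1 255 205]
 [  2 254 206]
 [  2 249 118]
 [  0 245  73]
 [  2 244  69]
 [  7 255  80]
 [ 15 205 118]
 [ 15 195 124]]
```

The pink block is in the tray, at (314,281) as intended. Now grasping the elbow.

Emit:
apply_moves(
  increments=[-0.8, 0.08, 0, 0, 0, -0.07, -0.8, 0.08, 0, 0, 0, 0, 0, 0, 1, 0, 0, 0, 0, 0, 1, 0, 0, 0, 0, 0, 1, 0, 0, 0, 0, 0, 1, 0, 0, 0, 0, 0, 0.7, 0, 0, 0, 0, 0, 0.4, 0, 0, 0, 0, 0, 0, 0, 0, 0],
)

```text
time: 13.58
eef_pos: [432.5, -382.2, 39.5]
tool_rot: [-0.001, 0.674, 0.739, 0.0]
force: [-1.0, 0.0, -0.1]
width: 35.2
gripper_force: 0.0
```

Emit:
apply_moves(
  increments=[0, 0, 0, 0, 0, 0, 0, 0, 0, 0, 0, 0, 0, 0, 0, 0, 0, 0, 0, 0, 0, 0, 0, 0, 0, 0, 0, 0, 0, 0, 0, 0, 0, 0, 0, 0],
  claw=0,
  grip_force=45,
)

```text
time: 14.08
eef_pos: [433.3, -383.4, 41.6]
tool_rot: [0.001, 0.674, 0.739, -0.0]
force: [0.2, 0.9, 5.2]
width: 7.8
gripper_force: 45.0
```

```bash
cat >> h.py <<'E'
rd=lambda f:filled((lambda h:(((h[...,0]>165)|(h[...,0]<11))&(h[...,1]>100))|(h[...,2]<60))(hsv(f)))
E
python3 - <<'E'
from h import *
# chassis frame from top
C=np.array([626.4,39.4]);a=np.radians(85.4);ex=np.array([np.cos(a),np.sin(a)])
t=C+ex*-88;print(t)
plan(*t,175.4)
locate([cam("top")],"module",(508,240,0),0,rd)
E
```

```text
[619.34249466 -48.3165413 ]
t 14.1 eef [ 433.3 -383.4   41.6] psi 95.32 q6 -59 width 7.8 F [0.2 0.9 5.2] | tilt tx.z -0.002 tz [ 0.001 -0.001]
turn wz units -13.35   then dx -7.93 dy 17.44 (units 20mm)
module [507.3 250.6] -0.1 res 0.096
```

Emit:
apply_moves(
  increments=[0, 0, -0.5, 0, 0, 0, 0, 0, -1, 0, 0, 0, 0, 0, -1, 0, 0, 0, 0, 0, -1, 0, 0, 0, 0, 0, -1, 0, 0, 0, 0, 0, -1, 0, 0, 0, 0, 0, -1, 0, 0, -0.35, 0, 0, 0, 0, 0, -1, 0, 0, 0, 0, 0, -1, 0, 0, 0, 0, 0, -1, 0, 0, 0, 0, 0, -1, 0, 0, 0, 0, 0, -1, 0, 0, 0, 0, 0, -1, 0, 0, 0, 0, 0, -1, 0, 0, 0, 0, 0, -1, 0, 0, 0, 0, 0, -1, 0, 0, 0, 0, 0, -1, 0, 0, 0, 0, 0, -1, 0, 0, 0, 0, 0, -1, 0, 0, 0, 0, 0, -1],
)

```text
time: 15.8
eef_pos: [432.6, -382.7, 171.0]
tool_rot: [-0.0, 0.037, 0.999, 0.0]
force: [0.3, 0.2, -1.2]
width: 7.6
gripper_force: 45.0
```

```bash
python3 - <<'E'
from h import *
C=np.array([626.4,39.4]);a=np.radians(85.4);ex=np.array([np.cos(a),np.sin(a)])
plan(*(C-86*ex),175.4)
f=cam("scene");print(proj(f,get_obs()["eef_pos"]));cv2.imwrite("pics/s2.png",cv2.resize(f["frame"][200:400,150:400,::-1],None,fx=2.5,fy=2.5))
E
```

```text
t 15.8 eef [ 432.6 -382.7  171. ] psi 175.72 q6 -139 width 7.6 F [ 0.3  0.2 -1.2] | tilt tx.z 0.001 tz [-0.001  0.001]
turn wz units 0.05   then dx -7.96 dy 17.51 (units 20mm)
[[194.8605211  315.41558432]]
```

View pics/s2.png

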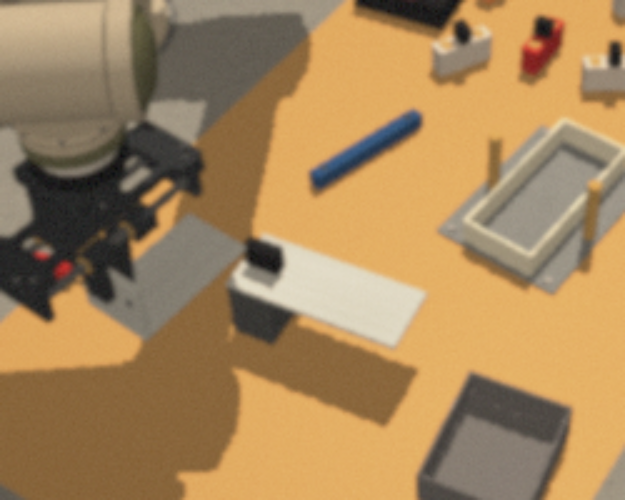

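The elbow is held level, foot towards +y and clear above the supply block. Moving over the chassis.

Emit:
apply_moves(
  increments=[-0.44, 0.97, 0, 0, 0, 0.05, -0.44, 0.97, 0, 0, 0, 0, -0.44, 0.97, 0, 0, 0, 0, -0.44, 0.97, 0, 0, 0, 0, -0.44, 0.97, 0, 0, 0, 0, -0.44, 0.97, 0, 0, 0, 0, -0.44, 0.97, 0, 0, 0, 0, -0.44, 0.97, 0, 0, 0, 0, -0.44, 0.97, 0, 0, 0, 0, -0.44, 0.97, 0, 0, 0, 0, -0.44, 0.97, 0, 0, 0, 0, -0.44, 0.97, 0, 0, 0, 0, -0.44, 0.97, 0, 0, 0, 0, -0.44, 0.97, 0, 0, 0, 0, -0.44, 0.97, 0, 0, 0, 0, -0.44, 0.97, 0, 0, 0, 0, -0.44, 0.97, 0, 0, 0, 0, -0.48, 1, 0, 0, 0, 0, 0, 0, 0, 0, 0, 0],
)

```text
time: 17.43
eef_pos: [622.0, -44.8, 170.8]
tool_rot: [-0.0, 0.042, 0.999, 0.001]
force: [-0.0, -0.1, -2.5]
width: 7.4
gripper_force: 45.0
```

```bash
python3 - <<'E'
from h import *
C=np.array([626.4,39.4]);a=np.radians(85.4);ex=np.array([np.cos(a),np.sin(a)])
plan(*(C-86*ex),175.4)
f=cam("scene");e=get_obs()["eef_pos"];print(proj(f,e))
P=lambda x,y,z:proj(f,[C[0]+ex[0]*x-ex[1]*y,C[1]+ex[1]*x+ex[0]*y,z])[0].round(1)
print("box corners top",[P(s*92,t*38,34) for s in(-1,1) for t in(-1,1)])
cv2.imwrite("pics/s3.png",cv2.resize(f["frame"][190:330,290:450,::-1],None,fx=4.2,fy=4.2,interpolation=cv2.INTER_CUBIC))
E
```

```text
t 17.4 eef [622.  -44.8 170.8] psi 175.16 q6 -100 width 7.4 F [-0.  -0.1 -2.5] | tilt tx.z 0.000 tz [-0.     0.001]
turn wz units -0.04   then dx 0.12 dy -0.09 (units 20mm)
[[352.06169618 254.06813687]]
box corners top [array([360.7, 301.1]), array([335.7, 287.8]), array([398.5, 259.5]), array([374.5, 248. ])]
```

View pics/s3.png

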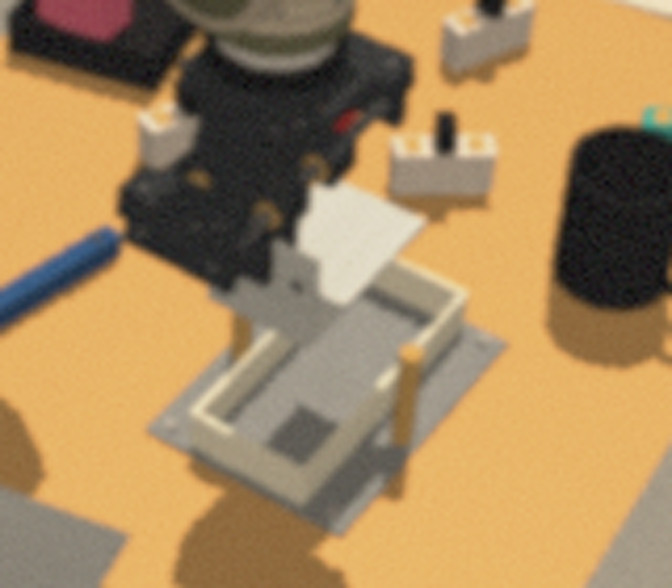

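Emit:
apply_moves(
  increments=[0.12, -0.09, 0.35, 0, 0, -0.04, 0, 0, 1, 0, 0, 0, 0, 0, 1, 0, 0, 0, 0, 0, 1, 0, 0, 0, 0, 0, 0.6, 0, 0, 0, 0, 0, 0.3, 0, 0, 0, 0, 0, 0.3, 0, 0, 0, 0, 0, 0, 0, 0, 0, 0, 0, 0, 0, 0, 0],
)

```text
time: 18.23
eef_pos: [618.7, -50.0, 80.2]
tool_rot: [0.0, 0.041, 0.999, -0.0]
force: [-0.5, -0.1, -2.9]
width: 7.7
gripper_force: 45.0
```

```bash
python3 - <<'E'
from h import *
C=np.array([626.4,39.4]);a=np.radians(85.4);ex=np.array([np.cos(a),np.sin(a)])
plan(*(C-86*ex),175.4)
E
```

```text
t 18.2 eef [618.7 -50.   80.2] psi 175.33 q6 -101 width 7.7 F [-0.5 -0.1 -2.9] | tilt tx.z -0.001 tz [ 0.001 -0.   ]
turn wz units -0.01   then dx -0.03 dy 0.18 (units 20mm)
```

Emit:
apply_moves(
  increments=[-0.03, 0.18, 0, 0, 0, 0, 0, 0, 0.25, 0, 0, 0, 0, 0, 0.25, 0, 0, 0, 0, 0, 0.25, 0, 0, 0, 0, 0, 0.25, 0, 0, 0, 0, 0, 0.25, 0, 0, 0, 0, 0, 0.25, 0, 0, 0, 0, 0, 0, 0, 0, 0],
)

```text
time: 18.9
eef_pos: [619.6, -46.0, 48.7]
tool_rot: [-0.0, 0.041, 0.999, 0.0]
force: [2.6, -0.4, -3.8]
width: 7.6
gripper_force: 45.0
```

```bash
python3 - <<'E'
from h import *
C=np.array([626.4,39.4]);a=np.radians(85.4);ex=np.array([np.cos(a),np.sin(a)])
plan(*(C-88*ex),175.4)
E
```

```text
t 18.9 eef [619.6 -46.   48.7] psi 175.36 q6 -101 width 7.6 F [ 2.6 -0.4 -3.8] | tilt tx.z 0.000 tz [-0.  0.]
turn wz units -0.01   then dx 0.00 dy -0.12 (units 20mm)
```

Emit:
apply_moves(
  increments=[-0.05, 0, 0.05, 0, 0, 0, 0, -0.06, 0.05, 0, 0, 0, 0, -0.06, 0.05, 0, 0, 0, 0, -0.05, 0, 0, 0, 0, 0, -0.05, 0, 0, 0, 0, 0, 0, 0, 0, 0, 0],
)

```text
time: 19.4
eef_pos: [620.2, -47.6, 47.0]
tool_rot: [0.0, 0.04, 0.999, 0.003]
force: [3.0, 13.8, -0.3]
width: 7.9
gripper_force: 44.9
```

```bash
python3 - <<'E'
from h import *
C=np.array([626.4,39.4]);a=np.radians(85.4);ex=np.array([np.cos(a),np.sin(a)])
plan(*(C-88*ex),175.4)
E
```

```text
t 19.4 eef [620.2 -47.6  47. ] psi 175.37 q6 -101 width 7.9 F [ 3.  13.8 -0.3] | tilt tx.z -0.000 tz [0.    0.005]
turn wz units -0.00   then dx 0.04 dy -0.04 (units 20mm)
```

Contact with the end wall shows as 13.8 N, and the floor is carrying the weight. Releasing.

Emit:
apply_moves(
  increments=[0, 0.02, 0.05, 0, 0, 0, 0, 0.02, 0.05, 0, 0, 0, 0, 0, 0, 0, 0, 0],
)

```text
time: 19.65
eef_pos: [620.3, -47.5, 45.7]
tool_rot: [0.0, 0.04, 0.999, 0.002]
force: [-0.6, 10.2, 5.5]
width: 8.1
gripper_force: 44.9
```

Emit:
apply_moves(
  increments=[0, 0, 0, 0, 0, 0, 0, 0, 0, 0, 0, 0, 0, 0, 0, 0, 0, 0, 0, 0, 0, 0, 0, 0, 0, 0, -0.5, 0, 0, 0, 0, 0, -1, 0, 0, 0, 0, 0, -1, 0, 0, 0, 0, 0, -1, 0, 0, 0, 0, 0, -1, 0, 0, 0, 0, 0, -1, 0, 0, 0, -1, -0.5, -1, 0, 0, 0, -1, -0.5, -1, 0, 0, 0, -1, -0.5, 0, 0, 0, 0, -1, -0.5, 0, 0, 0, 0, -1, -0.5, 0, 0, 0, 0, -1, -0.5, 0, 0, 0, 0, -1, -0.5, 0, 0, 0, 0, -1, -0.5, 0, 0, 0, 0],
  claw=0.35,
)

```text
time: 21.15
eef_pos: [773.7, -143.0, 195.7]
tool_rot: [0.0, 0.041, 0.999, -0.0]
force: [0.5, 0.3, -0.1]
width: 30.9
gripper_force: 0.0
```

```bash
python3 - <<'E'
from h import *
r=np.radians
plan(430.9,193.4,152.2)
for n in("top","scene"):
  f=cam(n)
  if n=="top":
    for k,p,mk in[("module",(431,193,r(152)),None),("module",(507,250,0),rd),("module",(398,343,r(-8)),omask)]: locate([f],k,p,0,mk)
    a=cv2.resize(f["frame"][140:235,245:370,::-1],(500,380),interpolation=cv2.INTER_CUBIC)
  else: b=cv2.resize(f["frame"][220:320,310:420,::-1],(300,273),interpolation=cv2.INTER_CUBIC)
o=np.zeros((380,800,3),np.uint8);o[:,:500]=a;o[:273,500:]=b;cv2.imwrite("pics/e1.png",o)
E
```

```text
t 21.1 eef [ 773.7 -143.   195.7] psi 175.35 q6 -104 width 30.9 F [ 0.5  0.3 -0.1] | tilt tx.z -0.000 tz [ 0. -0.]
turn wz units 3.86   then dx 23.01 dy 6.89 (units 20mm)
module [445.  237.8] 89.8 res 0.843
module [500.9 267.8] -22.2 res 12.494
module [398.1 343.6] -8.3 res 0.089
```

View pics/e1.png

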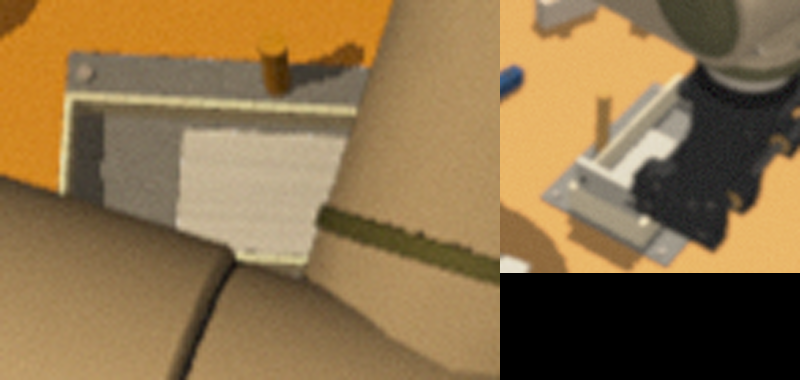

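Emit:
apply_moves(
  increments=[0, 0, 0, 0, 0, 0.96, 0, 0, 0, 0, 0, 0.96, 0, 0, 0, 0, 0, 0.97, 0, 0, 0, 0, 0, 0.97, 1, 0.3, 0, 0, 0, 0, 1, 0.3, 0, 0, 0, 0, 1, 0.3, 0, 0, 0, 0, 1, 0.3, 0, 0, 0, 0, 1, 0.3, 0, 0, 0, 0, 1, 0.3, 0, 0, 0, 0, 1, 0.3, 0, 0, 0, 0, 1, 0.3, 0, 0, 0, 0, 1, 0.3, 0, 0, 0, 0, 1, 0.3, 0, 0, 0, 0, 1, 0.3, 0, 0, 0, 0, 1, 0.3, 0, 0, 0, 0, 1, 0.3, 0, 0, 0, 0, 1, 0.3, 0, 0, 0, 0, 1, 0.3, 0, 0, 0, 0, 1, 0.3, 0, 0, 0, 0],
  claw=0.4,
)

```text
time: 22.92
eef_pos: [533.0, 92.7, 195.5]
tool_rot: [0.0, 0.24, 0.971, 0.0]
force: [0.3, 0.3, -0.6]
width: 35.4
gripper_force: 0.0
```

```bash
python3 - <<'E'
from h import *
r=np.radians
f=cam("top")
plan(430.9,193.4,152.2)
f=cam("top")
for k,p,mk in[("module",(431,193,r(152)),None),("module",(507,250,0),rd),("elbow",(619,-48,r(85.4)),None)]: locate([f],k,p,0,mk)
cv2.imwrite("pics/w.png",f["frame"][:,:,::-1])
E
```

```text
t 23.0 eef [530.7  95.  195.7] psi 152.32 q6 -65 width 35.3 F [-0.3  3.  -0.3] | tilt tx.z 0.001 tz [-0.001  0.001]
turn wz units 0.02   then dx 6.71 dy 2.03 (units 20mm)
module [445.  237.8] 89.8 res 0.843
module [622.4 231.3] -108.3 res 1.0
elbow [626.  -65.7] 106.5 res 0.652
```

Emit:
apply_moves(
  increments=[0.96, 0.29, 0, 0, 0, 0, 0.96, 0.29, 0, 0, 0, 0, 0.96, 0.29, 0, 0, 0, 0, 0.96, 0.29, 0, 0, 0, 0, 0.96, 0.29, 0, 0, 0, 0, 0.96, 0.29, 0, 0, 0, 0, 0.95, 0.29, 0.5, 0, 0, 0, 0, 0, 1, 0, 0, 0, 0, 0, 1, 0, 0, 0, 0, 0, 1, 0, 0, 0, 0, 0, 1, 0, 0, 0, 0, 0, 1, 0, 0, 0, 0, 0, 0.5, 0, 0, 0, 0, 0, 0, 0, 0, 0],
)

```text
time: 24.18
eef_pos: [434.4, 189.7, 73.4]
tool_rot: [-0.001, 0.24, 0.971, -0.001]
force: [-0.5, -0.2, 0.7]
width: 35.0
gripper_force: 0.0
```

```bash
python3 - <<'E'
from h import *
plan(430.9,193.4,152.2)
f=cam("scene");e=get_obs()["eef_pos"];print(proj(f,e))
cv2.imwrite("pics/s4.png",cv2.resize(f["frame"][160:260,280:400,::-1],None,fx=4,fy=4,interpolation=cv2.INTER_CUBIC))
E
```

```text
t 24.2 eef [434.4 189.7  73.4] psi 152.18 q6 -53 width 35.0 F [-0.5 -0.2  0.7] | tilt tx.z 0.002 tz [-0.003 -0.001]
turn wz units -0.00   then dx 0.24 dy 0.08 (units 20mm)
[[334.75007046 206.25224709]]
```

View pics/s4.png

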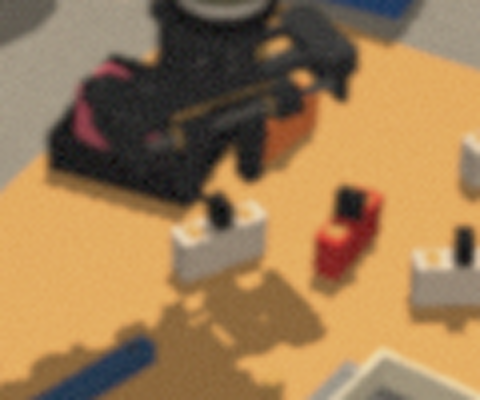

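The TCP lies over the white module's neck, with a finger on either side of it. Going down and gripping.

Emit:
apply_moves(
  increments=[0.24, 0.08, 0.2, 0, 0, 0, 0, 0, 0.4, 0, 0, 0, 0, 0, 0.4, 0, 0, 0, 0, 0, 0.4, 0, 0, 0, 0, 0, 0.2, 0, 0, 0, 0, 0, 0, 0, 0, 0],
)

```text
time: 24.73
eef_pos: [431.2, 193.9, 41.8]
tool_rot: [-0.001, 0.24, 0.971, -0.0]
force: [-0.3, 0.3, 0.2]
width: 35.7
gripper_force: 0.0
```

Emit:
apply_moves(
  increments=[0, 0, 0, 0, 0, 0, 0, 0, 0, 0, 0, 0, 0, 0, 0, 0, 0, 0, 0, 0, 0, 0, 0, 0, 0, 0, 0, 0, 0, 0],
  claw=0,
  grip_force=30,
)

```text
time: 25.15
eef_pos: [431.8, 194.0, 43.0]
tool_rot: [0.0, 0.24, 0.971, 0.0]
force: [0.0, 0.5, 1.4]
width: 13.8
gripper_force: 30.0
```

```bash
cat >> h.py <<'E'
C=np.array([626.4,39.4]);_a=np.radians(85.4);ex=np.array([np.cos(_a),np.sin(_a)]);ey=np.array([-ex[1],ex[0]])
def ch(x,y=0): return C+x*ex+y*ey
E
python3 - <<'E'
from h import *
plan(*ch(-66),85.4)
E
```

```text
t 25.1 eef [431.8 194.   43. ] psi 152.21 q6 -52 width 13.8 F [0.  0.5 1.4] | tilt tx.z -0.001 tz [0.001 0.   ]
turn wz units 11.13   then dx -10.23 dy 10.32 (units 20mm)
```

Emit:
apply_moves(
  increments=[0, 0, -0.5, 0, 0, 0, 0, 0, -1, 0, 0, 0, 0, 0, -1, 0, 0, 1, 0, 0, -1, 0, 0, 1, 0, 0, -1, 0, 0, 1, 0, 0, -1, 0, 0, 1, 0, 0, 0, 0, 0, 1, 0, 0, 0, 0, 0, 1, 0, 0, 0, 0, 0, 1, 0, 0, 0, 0, 0, 1, 0, 0, 0, 0, 0, 1, 0, 0, 0, 0, 0, 1, 0, 0, 0, 0, 0, 1, 0, 0, 0, 0, 0, 0.13],
)

```text
time: 26.32
eef_pos: [431.4, 193.9, 152.7]
tool_rot: [-0.0, 0.736, 0.677, -0.0]
force: [-0.9, -0.3, -1.4]
width: 13.7
gripper_force: 30.0
```

Emit:
apply_moves(
  increments=[-0.68, 0.69, 0, 0, 0, 0, -0.68, 0.69, 0, 0, 0, 0, -0.68, 0.69, 0, 0, 0, 0, -0.68, 0.69, 0, 0, 0, 0, -0.68, 0.69, 0, 0, 0, 0, -0.68, 0.69, 0, 0, 0, 0, -0.68, 0.69, 0, 0, 0, 0, -0.68, 0.69, 0, 0, 0, 0, -0.68, 0.69, 0, 0, 0, 0, -0.68, 0.69, 0, 0, 0, 0, -0.68, 0.69, 0, 0, 0, 0, -0.68, 0.69, 0, 0, 0, 0, -0.68, 0.69, 0, 0, 0, 0, -0.68, 0.69, 0, 0, 0, 0, -0.68, 0.69, 0, 0, 0, 0, 0, 0, 0, 0, 0, 0, 0, 0, 0, 0, 0, 0, 0, 0, 0, 0, 0, 0],
)

```text
time: 27.82
eef_pos: [621.1, -25.4, 152.5]
tool_rot: [-0.001, 0.734, 0.679, -0.0]
force: [0.9, -0.6, -1.2]
width: 13.8
gripper_force: 30.0
```

```bash
python3 - <<'E'
from h import *
plan(*ch(-66),85.4)
f=cam("scene");e=get_obs()["eef_pos"];print(proj(f,e))
cv2.imwrite("pics/s5.png",cv2.resize(f["frame"][190:320,290:450,::-1],None,fx=4,fy=4,interpolation=cv2.INTER_CUBIC))
locate([cam("top")],"module",(508,250,0),0,rd)
E
```

```text
t 27.8 eef [621.1 -25.4 152.5] psi 85.51 q6 -9 width 13.8 F [ 0.9 -0.6 -1.2] | tilt tx.z 0.000 tz [-0.001  0.   ]
turn wz units 0.02   then dx -0.05 dy 0.00 (units 20mm)
[[356.06339534 254.24434841]]
module [507.6 250.3] -1.1 res 0.094
```

View pics/s5.png

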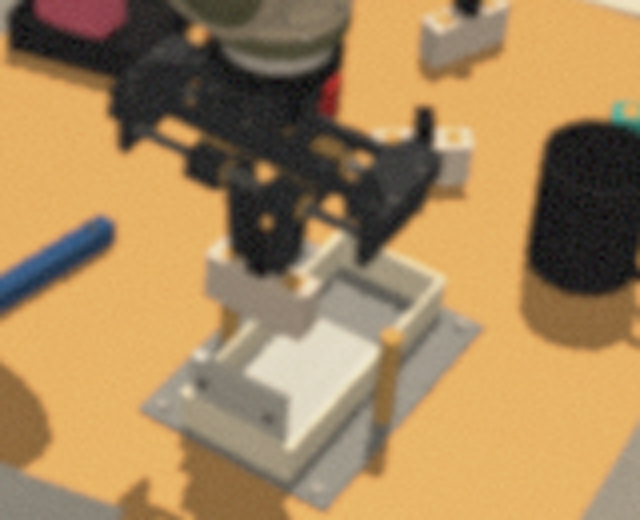

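The elbow sits with its upright against the end wall and its foot flat in the box. The module hangs upright above the foot. Lowering it.

Emit:
apply_moves(
  increments=[0, 0, 1, 0, 0, 0, 0, 0, 1, 0, 0, 0, 0, 0, 1, 0, 0, 0, 0, 0, 1, 0, 0, 0, 0, 0, 0.5, 0, 0, 0, 0, 0, 0.2, 0, 0, 0, 0, 0, 0.1, 0, 0, 0, 0, 0, 0.1, 0, 0, 0, 0, 0, 0.1, 0, 0, 0, 0, 0, 0, 0, 0, 0],
)

```text
time: 28.75
eef_pos: [621.7, -25.9, 53.1]
tool_rot: [0.0, 0.735, 0.678, 0.0]
force: [-0.1, 0.4, -0.9]
width: 13.8
gripper_force: 30.0
```

```bash
python3 - <<'E'
from h import *
plan(*ch(-66),85.4)
E
```

```text
t 28.8 eef [621.7 -25.9  53.1] psi 85.43 q6 -9 width 13.8 F [-0.1  0.4 -0.9] | tilt tx.z -0.000 tz [ 0. -0.]
turn wz units 0.01   then dx -0.03 dy -0.03 (units 20mm)
```

Emit:
apply_moves(
  increments=[0, 0, 0.08, 0, 0, 0, 0, 0, 0, 0, 0, 0],
)

```text
time: 28.92
eef_pos: [622.0, -25.9, 52.1]
tool_rot: [0.001, 0.735, 0.678, 0.0]
force: [-0.5, 0.6, 2.9]
width: 13.8
gripper_force: 30.0
```

Emit:
apply_moves(
  increments=[0, 0, 0, 0, 0, 0, 0, 0, 0, 0, 0, 0, 0, 0, 0, 0, 0, 0, 0, 0, -0.5, 0, 0, 0, 0, 0, -1, 0, 0, 0, 0, 0, -1, 0, 0, 1, 0, 0, -1, 0, 0, 1, 0, 0, -1, 0, 0, 1, 0, 0, -0.5, 0, 0, 1, 0, 0, 0, 0, 0, 1, 0, 0, 0, 0, 0, 1, 0, 0, 0, 0, 0, 1, 0, 0, 0, 0, 0, 1, 0, 0, 0, 0, 0, 1, 0, 0, 0, 0, 0, 1, 0, 0, 0, 0, 0, 1, 0, 0, 0, 0, 0, 1, 0, 0, 0, 0, 0, 1, 0, 0, 0, 0, 0, 1],
  claw=0.35,
)

```text
time: 30.5
eef_pos: [621.7, -25.9, 152.0]
tool_rot: [0.0, 1.0, 0.01, 0.0]
force: [-0.2, -0.3, 0.2]
width: 31.1
gripper_force: 0.0
```

```bash
python3 - <<'E'
from h import *
plan(507.5,250.4,-0.6)
E
```

```text
t 30.5 eef [621.7 -25.9 152. ] psi 1.13 q6 76 width 31.1 F [-0.2 -0.3  0.2] | tilt tx.z 0.001 tz [ 0.001 -0.   ]
turn wz units 0.29   then dx -5.85 dy -13.75 (units 20mm)
```

Emit:
apply_moves(
  increments=[-0.42, -0.98, 0, 0, 0, 0.29, -0.42, -0.98, 0, 0, 0, 0, -0.42, -0.98, 0, 0, 0, 0, -0.42, -0.98, 0, 0, 0, 0, -0.42, -0.98, 0, 0, 0, 0, -0.42, -0.98, 0, 0, 0, 0, -0.42, -0.98, 0, 0, 0, 0, -0.42, -0.98, 0, 0, 0, 0, -0.42, -0.98, 0, 0, 0, 0, -0.42, -0.98, 0, 0, 0, 0, -0.42, -0.98, 0, 0, 0, 0, -0.42, -0.98, 0, 0, 0, 0, -0.42, -0.98, 0, 0, 0, 0, -0.42, -0.98, 0, 0, 0, 0, 0, 0, 1, 0, 0, 0, 0, 0, 1, 0, 0, 0, 0, 0, 1, 0, 0, 0, 0, 0, 0.5, 0, 0, 0, 0, 0, 0, 0, 0, 0],
)

```text
time: 32.08
eef_pos: [504.2, 248.7, 79.8]
tool_rot: [0.0, 1.0, -0.003, -0.002]
force: [0.2, 0.4, 0.1]
width: 30.6
gripper_force: 0.0
```

```bash
python3 - <<'E'
from h import *
plan(507.5,250.4,-0.6)
locate([cam("top")],"module",ch(-66).tolist()+[_a],9)
E
```

```text
t 32.1 eef [504.2 248.7  79.8] psi -0.32 q6 105 width 30.6 F [0.2 0.4 0.1] | tilt tx.z -0.003 tz [-0.003 -0.001]
turn wz units 0.05   then dx 0.16 dy -0.09 (units 20mm)Traceback (most recent call last):
  File "<stdin>", line 3, in <module>
NameError: name '_a' is not defined
```

Emit:
apply_moves(
  increments=[0.16, -0.09, 0, 0, 0, 0.05, 0, 0, 0.5, 0, 0, 0, 0, 0, 0.5, 0, 0, 0, 0, 0, 0.5, 0, 0, 0, 0, 0, 0.4, 0, 0, 0, 0, 0, 0, 0, 0, 0],
)

```text
time: 32.63
eef_pos: [507.3, 250.4, 41.1]
tool_rot: [0.0, 1.0, -0.005, -0.002]
force: [-0.9, -0.5, -0.2]
width: 31.1
gripper_force: 0.0
```

Emit:
apply_moves(
  increments=[0, 0, 0, 0, 0, 0, 0, 0, 0, 0, 0, 0, 0, 0, 0, 0, 0, 0, 0, 0, 0, 0, 0, 0, 0, 0, 0, 0, 0, 0],
  claw=0,
)

```text
time: 33.05
eef_pos: [508.4, 250.8, 43.5]
tool_rot: [-0.0, 1.0, -0.005, 0.0]
force: [0.3, 0.5, 1.2]
width: 13.9
gripper_force: 30.0
```

```bash
python3 - <<'E'
from h import *
plan(*ch(-38),85.4)
E
```

```text
t 33.0 eef [508.4 250.8  43.5] psi -0.61 q6 105 width 13.9 F [0.3 0.5 1.2] | tilt tx.z 0.001 tz [0.001 0.   ]
turn wz units -14.34   then dx -11.96 dy 6.73 (units 20mm)
```

Emit:
apply_moves(
  increments=[0, 0, -0.5, 0, 0, 0, 0, 0, -1, 0, 0, 0, 0, 0, -1, 0, 0, -1, 0, 0, -1, 0, 0, -1, 0, 0, -1, 0, 0, -1, 0, 0, -1, 0, 0, -1, 0, 0, 0, 0, 0, -1, 0, 0, 0, 0, 0, -1, 0, 0, 0, 0, 0, -1, 0, 0, 0, 0, 0, -1, 0, 0, 0, 0, 0, -1, 0, 0, 0, 0, 0, -1, 0, 0, 0, 0, 0, -1, 0, 0, 0, 0, 0, -1, 0, 0, 0, 0, 0, -1, 0, 0, 0, 0, 0, -1, 0, 0, 0, 0, 0, -0.34],
)

```text
time: 34.47
eef_pos: [508.0, 250.6, 153.8]
tool_rot: [0.0, 0.733, 0.68, 0.0]
force: [0.5, 0.7, -1.2]
width: 13.8
gripper_force: 30.0
```

Emit:
apply_moves(
  increments=[-0.92, 0.52, 0, 0, 0, 0, -0.92, 0.52, 0, 0, 0, 0, -0.92, 0.52, 0, 0, 0, 0, -0.92, 0.52, 0, 0, 0, 0, -0.92, 0.52, 0, 0, 0, 0, -0.92, 0.52, 0, 0, 0, 0, -0.92, 0.52, 0, 0, 0, 0, -0.92, 0.52, 0, 0, 0, 0, -0.92, 0.52, 0, 0, 0, 0, -0.92, 0.52, 0, 0, 0, 0, -0.92, 0.52, 0, 0, 0, 0, -0.92, 0.52, 0, 0, 0, 0, -0.92, 0.51, 0, 0, 0, 0, 0, 0, 0, 0, 0, 0, 0, 0, 0, 0, 0, 0],
)

```text
time: 35.72
eef_pos: [623.6, 0.9, 153.4]
tool_rot: [-0.0, 0.735, 0.678, -0.0]
force: [-1.3, 0.6, -0.8]
width: 14.1
gripper_force: 30.0
```

```bash
python3 - <<'E'
from h import *
plan(*ch(-38),85.4)
E
```

```text
t 35.7 eef [623.6   0.9 153.4] psi 85.34 q6 -6 width 14.1 F [-1.3  0.6 -0.8] | tilt tx.z 0.000 tz [-0.  0.]
turn wz units -0.01   then dx 0.03 dy -0.02 (units 20mm)
```

Emit:
apply_moves(
  increments=[0.03, -0.02, 1, 0, 0, 0, 0, 0, 1, 0, 0, 0, 0, 0, 1, 0, 0, 0, 0, 0, 1, 0, 0, 0, 0, 0, 0.5, 0, 0, 0, 0, 0, 0.2, 0, 0, 0, 0, 0, 0.1, 0, 0, 0, 0, 0, 0.1, 0, 0, 0, 0, 0, 0.1, 0, 0, 0, 0, 0, 0.05, 0, 0, 0, 0, 0, 0, 0, 0, 0],
)

```text
time: 36.63
eef_pos: [631.0, 2.0, 62.3]
tool_rot: [0.01, 0.734, 0.679, 0.008]
force: [11.0, 0.1, 46.5]
width: 18.1
gripper_force: 53.3
```

Emit:
apply_moves(
  increments=[0, 0, 0, 0, 0, 0],
)

```text
time: 36.72
eef_pos: [631.0, 2.1, 62.4]
tool_rot: [0.01, 0.734, 0.679, 0.008]
force: [12.0, 0.0, 45.8]
width: 18.0
gripper_force: 53.0
```

Unexpected contact: 46 N upward, and the opening has gone to 18 mm. Backing up and looking.

Emit:
apply_moves(
  increments=[0, 0, -0.3, 0, 0, 0, 0, 0, -0.3, 0, 0, 0, 0, 0, 0, 0, 0, 0],
)

```text
time: 36.97
eef_pos: [626.1, 2.9, 68.6]
tool_rot: [0.004, 0.734, 0.679, 0.003]
force: [7.3, -0.8, 12.7]
width: 15.8
gripper_force: 29.2
```

```bash
python3 - <<'E'
from h import *
plan(*ch(-38),85.4)
f=cam("scene");e=get_obs()["eef_pos"];print(proj(f,e))
cv2.imwrite("pics/s6.png",cv2.resize(f["frame"][200:330,310:440,::-1],None,fx=4.5,fy=4.5,interpolation=cv2.INTER_CUBIC))
E
```

```text
t 37.0 eef [626.1   2.9  68.6] psi 85.48 q6 -6 width 15.8 F [ 7.3 -0.8 12.7] | tilt tx.z -0.001 tz [ 0.01  -0.001]
turn wz units 0.01   then dx -0.08 dy -0.13 (units 20mm)
[[361.84899238 272.57592058]]
```

View pics/s6.png

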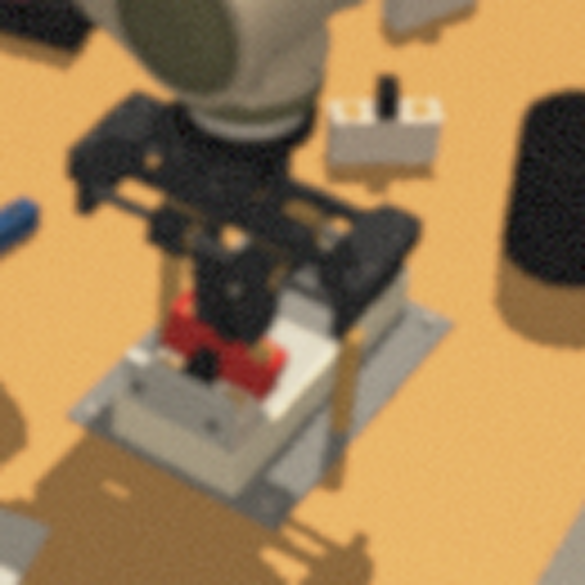

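The red module seems to have caught on the near wall and tilted in the grip. Lifting it clear and checking.

Emit:
apply_moves(
  increments=[0, 0, -0.5, 0, 0, 0, 0, 0, -0.5, 0, 0, 0, 0, 0, -0.5, 0, 0, 0, 0, 0, -0.5, 0, 0, 0, 0, 0, -0.5, 0, 0, 0, 0, 0, 0, 0, 0, 0],
  grip_force=40,
)

```text
time: 37.52
eef_pos: [624.1, 2.1, 116.6]
tool_rot: [0.001, 0.735, 0.678, 0.001]
force: [-0.0, -0.4, -1.6]
width: 13.8
gripper_force: 39.4
```

```bash
python3 - <<'E'
from h import *
plan(*ch(-38),85.4)
f=cam("scene");e=get_obs()["eef_pos"];print(proj(f,e))
cv2.imwrite("pics/s7.png",cv2.resize(f["frame"][190:320,310:440,::-1],None,fx=4.5,fy=4.5,interpolation=cv2.INTER_CUBIC))
E
```

```text
t 37.5 eef [624.1   2.1 116.6] psi 85.43 q6 -6 width 13.8 F [-0.  -0.4 -1.6] | tilt tx.z -0.000 tz [ 0.003 -0.001]
turn wz units 0.01   then dx -0.03 dy -0.03 (units 20mm)
[[361.71292808 259.07019018]]
```

View pics/s7.png

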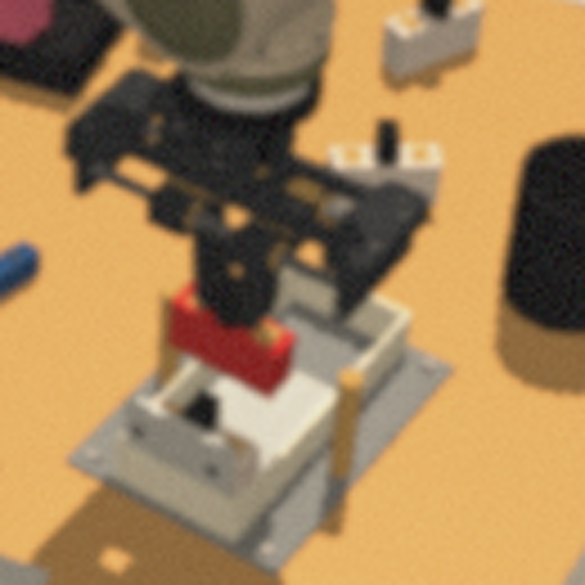

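Held level again, width 13.8. I'll shift about 1.5 mm away from the near wall and lower slowly.

Emit:
apply_moves(
  increments=[-0.02, 0.05, 0.4, 0, 0, 0, 0, 0, 0.5, 0, 0, 0, 0, 0, 0.5, 0, 0, 0, 0, 0, 0.3, 0, 0, 0, 0, 0, 0.2, 0, 0, 0, 0, 0, 0.2, 0, 0, 0, 0, 0, 0.2, 0, 0, 0, 0, 0, 0, 0, 0, 0],
  grip_force=30,
)

```text
time: 38.23
eef_pos: [627.8, 0.9, 71.1]
tool_rot: [0.004, 0.735, 0.678, 0.003]
force: [5.4, 0.2, 17.2]
width: 15.0
gripper_force: 31.2
```

```bash
python3 - <<'E'
from h import *
plan(*ch(-38,-1.5),85.4)
E
```

```text
t 38.2 eef [627.8   0.9  71.1] psi 85.42 q6 -6 width 15.0 F [ 5.4  0.2 17.2] | tilt tx.z -0.001 tz [ 0.01  -0.002]
turn wz units 0.00   then dx 0.01 dy -0.15 (units 20mm)
```

Emit:
apply_moves(
  increments=[0, 0, -0.5, 0, 0, 0, 0, 0, -0.3, 0, 0, 0, 0, 0.12, 0, 0, 0, 0, 0, 0, 0.2, 0, 0, 0, 0, 0, 0.2, 0, 0, 0, 0, 0, 0.2, 0, 0, 0, 0, 0, 0.2, 0, 0, 0, 0, 0, 0, 0, 0, 0],
)

```text
time: 38.9
eef_pos: [626.0, 1.5, 66.6]
tool_rot: [-0.001, 0.735, 0.678, -0.001]
force: [-0.1, 0.0, -2.0]
width: 13.8
gripper_force: 29.6
```

```bash
python3 - <<'E'
from h import *
plan(*ch(-38,-1.5),85.4)
E
```

```text
t 38.9 eef [626.    1.5  66.6] psi 85.43 q6 -6 width 13.8 F [-0.1  0.  -2. ] | tilt tx.z 0.000 tz [-0.003  0.   ]
turn wz units 0.00   then dx -0.01 dy -0.06 (units 20mm)
```

It's free now and below the wall tops, so the box centre is about 2.5 mm further in world +x than fitted. Lowering on.

Emit:
apply_moves(
  increments=[0, 0, 0.2, 0, 0, 0, 0, 0, 0.2, 0, 0, 0, 0, 0, 0.15, 0, 0, 0, 0, 0, 0.1, 0, 0, 0, 0, 0, 0, 0, 0, 0],
)

```text
time: 39.32
eef_pos: [626.5, 1.5, 54.6]
tool_rot: [-0.0, 0.735, 0.678, -0.0]
force: [0.0, -0.5, -0.2]
width: 13.8
gripper_force: 29.6
```

```bash
python3 - <<'E'
from h import *
plan(*ch(-38,-2.5),85.4)
E
```

```text
t 39.3 eef [626.5   1.5  54.6] psi 85.42 q6 -6 width 13.8 F [ 0.  -0.5 -0.2] | tilt tx.z 0.000 tz [-0.001  0.   ]
turn wz units 0.00   then dx -0.01 dy -0.03 (units 20mm)
```

Emit:
apply_moves(
  increments=[0, 0, 0.08, 0, 0, 0, 0, 0, 0, 0, 0, 0],
)

```text
time: 39.48
eef_pos: [626.8, 1.4, 53.6]
tool_rot: [0.0, 0.735, 0.678, 0.0]
force: [-0.6, 0.2, -0.8]
width: 13.8
gripper_force: 29.6
```

Emit:
apply_moves(
  increments=[0, 0, 0, 0, 0, 0, 0, 0, 0, 0, 0, 0, 0, 0, 0, 0, 0, 0, 0, 0, -0.5, 0, 0, 0, 0, 0, -1, 0, 0, 0, 0, 0, -1, 0, 0, 0, 0, 0, -1, 0, 0, 0, 0, 0, -1, 0, 0, 0, 0, -1, -1, 0, 0, 1, 0, -1, 0, 0, 0, 1, 0, -1, 0, 0, 0, 1, 0, -1, 0, 0, 0, 1, 0, -1, 0, 0, 0, 1, 0, -1, 0, 0, 0, 1, 0, -1, 0, 0, 0, 1, 0, -1, 0, 0, 0, 1, 0, -1, 0, 0, 0, 1],
  claw=0.32,
)

```text
time: 40.9
eef_pos: [473.5, 84.8, 164.5]
tool_rot: [0.0, 0.963, 0.268, 0.0]
force: [-0.0, 1.5, 0.3]
width: 28.3
gripper_force: 0.0
```

```bash
python3 - <<'E'
from h import *
f=cam("top")
plan(398.1,343.6,-8.4)
locate([f],"module",(398,343,np.radians(-8)),0,omask)
cv2.imwrite("pics/t3.png",cv2.resize(f["frame"][140:235,245:370,::-1],None,fx=6,fy=6,interpolation=cv2.INTER_CUBIC))
E
```

```text
t 41.0 eef [471.5  87.1 164.4] psi 30.79 q6 55 width 28.2 F [-2.3  2.6 -1.2] | tilt tx.z -0.000 tz [-0.001  0.001]
turn wz units 6.53   then dx -5.50 dy -12.15 (units 20mm)
module [398.  343.7] -7.5 res 0.079
```

View pics/t3.png

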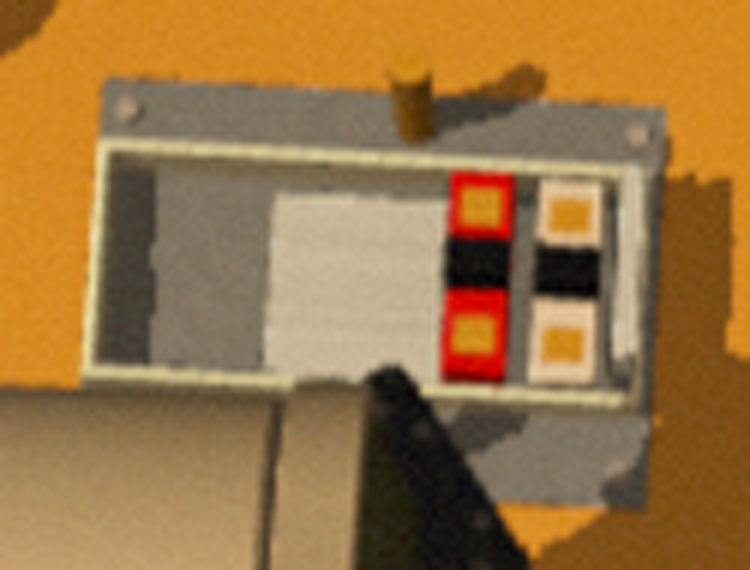

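The top view shows the white and red modules upright on the foot, inside the walls and clear of each other and of the upright. I'll refine the chassis pose from the wall-top edges.

```bash
python3 - <<'E'
from h import *
f=cam("top")
h=hsv(f);
# wall tops: bright yellowish-white; print column profiles across walls
g=f["frame"].astype(int)
U=lambda u,v:unproj(f,(u,v),34)[:2]
for u in(268,280,285,300,325,340,348):
    col=g[155:215,u].sum(1); 
    # gradient-based band: pixels brighter than 480
    idx=np.where(col>500)[0]+155
    far=idx[idx<180];near=idx[idx>190]
    print(u,idx, [((U(u,k.mean())-C)@[ex,ey] if 0 else np.array([(U(u,k.mean())-C)@ex,(U(u,k.mean())-C)@ey])).round(1) for k in(far,near) if len(k)])
for v in(170,180,190):
    row=g[v,255:360].sum(1);idx=np.where(row>500)[0]+255
    print(v,idx[:8],idx[-6:],(U(idx[0],v)-C)@ex)
E
```

```text
268 [164 202] [array([ 82.4, -41.5]), array([77.1, 37.7])]
280 [164 165 202 203] [array([ 57.7, -41.7]), array([52.6, 37.5])]
285 [164 165 203] [array([ 47.4, -42.2]), array([42.3, 37.9])]
300 [165 166 173 174 175 176 177 178 179 180 181 182 183 184 185 186 187 188
 189 190 191 192 193 194 195 196 197 198 199 200 201 203] [array([ 15.4, -24.6]), array([12.5, 23.1])]
325 [167 205] [array([-35. , -41.3]), array([-39.4,  37.8])]
340 [167 168 171 172 179 191 192 193 201 202 206] [array([-66.2, -33.6]), array([-69. ,  20.7])]
348 [168 175 176 177 178 183 184 185 187 188 189 190 191 192 193 194 195 196
 197 198 199] [array([-82.9, -27.4]), array([-85.1,  14.6])]
170 [261 336 337 349 350 351] [261 336 337 349 350 351] 95.97487325643009
180 [260 290 291 292 293 294 295 296] [315 316 317 349 350 351] 96.5874437476805
190 [259 260 290 291 292 293 294 295] [316 317 335 348 349 350] 97.19746674141369
```

```bash
sed -i 's/C=np.array(\[626.4,39.4\])/C=np.array([628.3,39.8])/' h.py; python3 - <<'E'
from h import *
plan(398,343.6,-8)
E
```

```text
t 41.0 eef [473.   85.9 164.5] psi 31.43 q6 55 width 28.2 F [-0.2  0.2 -0.3] | tilt tx.z 0.000 tz [0. 0.]
turn wz units 6.57   then dx -5.50 dy -12.24 (units 20mm)
```

Emit:
apply_moves(
  increments=[0, 0, 0, 0, 0, 1, 0, 0, 0, 0, 0, 1, 0, 0, 0, 0, 0, 1, 0, 0, 0, 0, 0, 1, 0, 0, 0, 0, 0, 1, 0, 0, 0, 0, 0, 1, 0, 0, 0, 0, 0, 0.47, -0.42, -0.93, 0, 0, 0, 0, -0.42, -0.93, 0, 0, 0, 0, -0.42, -0.93, 0, 0, 0, 0, -0.42, -0.93, 0, 0, 0, 0, -0.42, -0.93, 0, 0, 0, 0, -0.42, -0.93, 0, 0, 0, 0, -0.42, -0.93, 0, 0, 0, 0, -0.42, -0.93, 0, 0, 0, 0, -0.42, -0.93, 0, 0, 0, 0, -0.42, -0.93, 0, 0, 0, 0, -0.42, -0.93, 0, 0, 0, 0, 0, 0, 0, 0, 0, 0],
  claw=0.38,
)

```text
time: 42.58
eef_pos: [409.1, 301.3, 164.1]
tool_rot: [-0.001, 0.998, -0.062, 0.0]
force: [-0.3, 0.1, 0.1]
width: 33.4
gripper_force: 0.0
```

```bash
python3 - <<'E'
from h import *
plan(398,343.6,-8)
E
```

```text
t 42.6 eef [409.1 301.3 164.1] psi -7.09 q6 120 width 33.4 F [-0.3  0.1  0.1] | tilt tx.z 0.001 tz [0.001 0.001]
turn wz units 0.15   then dx -0.84 dy -2.02 (units 20mm)
```

Emit:
apply_moves(
  increments=[-0.42, -1, 0, 0, 0, 0.15, -0.42, -1, 0, 0, 0, 0, 0, 0, 1, 0, 0, 0, 0, 0, 1, 0, 0, 0, 0, 0, 1, 0, 0, 0, 0, 0, 1, 0, 0, 0, 0, 0, 0.5, 0, 0, 0, 0, 0, 0, 0, 0, 0],
)

```text
time: 43.25
eef_pos: [398.1, 339.9, 71.9]
tool_rot: [0.001, 0.997, -0.072, -0.001]
force: [-1.3, -0.5, 0.6]
width: 33.2
gripper_force: 0.0
```

```bash
python3 - <<'E'
from h import *
plan(398,343.6,-8)
E
```

```text
t 43.2 eef [398.1 339.9  71.9] psi -8.22 q6 126 width 33.2 F [-1.3 -0.5  0.6] | tilt tx.z -0.003 tz [-0.003 -0.002]
turn wz units -0.04   then dx -0.03 dy -0.18 (units 20mm)
```

Emit:
apply_moves(
  increments=[-0.03, -0.12, 0.4, 0, 0, -0.04, 0, 0, 0.4, 0, 0, 0, 0, 0, 0.4, 0, 0, 0, 0, 0, 0.3, 0, 0, 0, 0, 0, 0, 0, 0, 0],
)

```text
time: 43.67
eef_pos: [397.2, 343.3, 42.5]
tool_rot: [0.001, 0.998, -0.07, -0.001]
force: [-0.4, -0.4, -0.6]
width: 33.3
gripper_force: 0.0
```

Emit:
apply_moves(
  increments=[0, 0, 0, 0, 0, 0, 0, 0, 0, 0, 0, 0, 0, 0, 0, 0, 0, 0, 0, 0, 0, 0, 0, 0, 0, 0, 0, 0, 0, 0],
  claw=0,
  grip_force=40,
)

```text
time: 44.08
eef_pos: [397.8, 343.8, 43.9]
tool_rot: [-0.0, 0.998, -0.07, 0.0]
force: [-0.7, 0.9, 1.9]
width: 13.3
gripper_force: 40.0
```

```bash
python3 - <<'E'
from h import *
plan(*ch(9),85.4)
E
```

```text
t 44.1 eef [397.8 343.8  43.9] psi -8.05 q6 126 width 13.3 F [-0.7  0.9  1.9] | tilt tx.z 0.001 tz [0.001 0.001]
turn wz units -15.58   then dx -13.77 dy 12.71 (units 20mm)
```

Emit:
apply_moves(
  increments=[0, 0, -0.5, 0, 0, 0, 0, 0, -1, 0, 0, 0, 0, 0, -1, 0, 0, -1, 0, 0, -1, 0, 0, -1, 0, 0, -1, 0, 0, -1, 0, 0, -1, 0, 0, -1, 0, 0, 0, 0, 0, -1, 0, 0, 0, 0, 0, -1, 0, 0, 0, 0, 0, -1, 0, 0, 0, 0, 0, -1, 0, 0, 0, 0, 0, -1, 0, 0, 0, 0, 0, -1, 0, 0, 0, 0, 0, -1, 0, 0, 0, 0, 0, -1, 0, 0, 0, 0, 0, -1, 0, 0, 0, 0, 0, -1, 0, 0, 0, 0, 0, -1, 0, 0, 0, 0, 0, -0.58],
)

```text
time: 45.58
eef_pos: [397.4, 343.5, 154.2]
tool_rot: [0.0, 0.733, 0.68, 0.0]
force: [-0.2, -0.1, -1.8]
width: 13.6
gripper_force: 40.0
```

Emit:
apply_moves(
  increments=[-0.92, 0.85, 0, 0, 0, 0, -0.92, 0.85, 0, 0, 0, 0, -0.92, 0.85, 0, 0, 0, 0, -0.92, 0.85, 0, 0, 0, 0, -0.92, 0.85, 0, 0, 0, 0, -0.92, 0.85, 0, 0, 0, 0, -0.92, 0.85, 0, 0, 0, 0, -0.92, 0.85, 0, 0, 0, 0, -0.92, 0.85, 0, 0, 0, 0, -0.92, 0.85, 0, 0, 0, 0, -0.92, 0.85, 0, 0, 0, 0, -0.92, 0.85, 0, 0, 0, 0, -0.92, 0.85, 0, 0, 0, 0, -0.92, 0.85, 0, 0, 0, 0, -0.89, 0.81, 0, 0, 0, 0, 0, 0, 0, 0, 0, 0, 0, 0, 0, 0, 0, 0],
)

```text
time: 47.0
eef_pos: [629.1, 48.0, 153.7]
tool_rot: [-0.0, 0.735, 0.678, -0.0]
force: [0.3, 0.8, -1.6]
width: 13.8
gripper_force: 40.0
```

```bash
python3 - <<'E'
from h import *
plan(*ch(9),85.4)
E
```

```text
t 47.0 eef [629.1  48.  153.7] psi 85.34 q6 -2 width 13.8 F [ 0.3  0.8 -1.6] | tilt tx.z 0.000 tz [-0.  0.]
turn wz units -0.01   then dx 0.04 dy -0.01 (units 20mm)
```

Emit:
apply_moves(
  increments=[0.04, 0, 1, 0, 0, 0, 0, 0, 1, 0, 0, 0, 0, 0, 1, 0, 0, 0, 0, 0, 0.5, 0, 0, 0, 0, 0, 0.25, 0, 0, 0, 0, 0, 0.25, 0, 0, 0, 0, 0, 0, 0, 0, 0],
)

```text
time: 47.58
eef_pos: [629.0, 49.9, 73.6]
tool_rot: [-0.0, 0.735, 0.678, -0.0]
force: [0.3, -0.6, -1.2]
width: 13.8
gripper_force: 40.0
```

```bash
python3 - <<'E'
from h import *
plan(*ch(9),85.4)
E
```

```text
t 47.6 eef [629.   49.9  73.6] psi 85.45 q6 -2 width 13.8 F [ 0.3 -0.6 -1.2] | tilt tx.z 0.000 tz [-0.  0.]
turn wz units 0.01   then dx -0.06 dy 0.01 (units 20mm)
```

Emit:
apply_moves(
  increments=[-0.05, 0, 0.25, 0, 0, 0, 0, 0, 0.25, 0, 0, 0, 0, 0, 0.2, 0, 0, 0, 0, 0, 0.15, 0, 0, 0, 0, 0, 0.1, 0, 0, 0, 0, 0, 0.05, 0, 0, 0, 0, 0, 0, 0, 0, 0],
)

```text
time: 48.17
eef_pos: [629.0, 48.6, 53.3]
tool_rot: [-0.0, 0.735, 0.678, -0.0]
force: [-0.3, 0.5, -0.5]
width: 13.6
gripper_force: 40.0
```

```bash
python3 - <<'E'
from h import *
plan(*ch(9),85.4)
E
```

```text
t 48.2 eef [629.   48.6  53.3] psi 85.42 q6 -2 width 13.6 F [-0.3  0.5 -0.5] | tilt tx.z 0.000 tz [-0.  0.]
turn wz units 0.00   then dx 0.01 dy 0.00 (units 20mm)
```

Emit:
apply_moves(
  increments=[0, 0, 0.04, 0, 0, 0, 0, 0, 0, 0, 0, 0],
)

```text
time: 48.33
eef_pos: [629.2, 48.6, 53.0]
tool_rot: [0.0, 0.735, 0.678, 0.0]
force: [0.3, -0.4, -1.0]
width: 13.7
gripper_force: 40.0
```

Emit:
apply_moves(
  increments=[0, 0, 0, 0, 0, 0, 0, 0, 0, 0, 0, 0, 0, 0, 0, 0, 0, 0, 0, 0, -0.5, 0, 0, 0, 0, 0, -1, 0, 0, 0, 0, 0, -1, 0, 0, 0, 0, 0, -1, 0, 0, -1, 0, 0, -1, 0, 0, -1, 0, 0, -1, 0, 0, -1, 0, 0, -1, 0, 0, -1, 0, 0, 0, 0, 0, -1, 0, 0, 0, 0, 0, -1, 0, 0, 0, 0, 0, -1, 0, 0, 0, 0, 0, -1, 0, 0, 0, 0, 0, -1, 0, 0, 0, 0, 0, -1, 0, 0, 0, 0, 0, -1, 0, 0, 0, 0, 0, -1, 0, 0, 0, 0, 0, -1, 0, 0, 0, 0, 0, -1],
  claw=0.32,
)

```text
time: 50.0
eef_pos: [629.0, 48.6, 183.6]
tool_rot: [0.0, 0.09, 0.996, 0.0]
force: [1.0, -0.2, -0.2]
width: 28.0
gripper_force: 0.0
```

```bash
python3 - <<'E'
from h import *
plan(465,-231.3,187.1)
E
```

```text
t 50.0 eef [629.   48.6 183.6] psi 169.73 q6 -86 width 28.0 F [ 1.  -0.2 -0.2] | tilt tx.z -0.001 tz [ 0.001 -0.   ]
turn wz units -2.90   then dx 9.87 dy -12.88 (units 20mm)
```

Emit:
apply_moves(
  increments=[0, 0, 0, 0, 0, -1, 0, 0, 0, 0, 0, -1, 0, 0, 0, 0, 0, -0.9, 0.73, -0.99, 0, 0, 0, 0, 0.73, -0.99, 0, 0, 0, 0, 0.73, -0.99, 0, 0, 0, 0, 0.73, -0.99, 0, 0, 0, 0, 0.73, -0.99, 0, 0, 0, 0, 0.73, -0.99, 0, 0, 0, 0, 0.73, -0.99, 0, 0, 0, 0, 0.73, -0.99, 0, 0, 0, 0, 0.73, -0.99, 0, 0, 0, 0, 0.73, -0.99, 0, 0, 0, 0, 0.73, -0.99, 0, 0, 0, 0, 0.73, -0.99, 0, 0, 0, 0, 0.73, -0.99, 0, 0, 0, 0, 0, 0, 0, 0, 0, 0, 0, 0, 0, 0, 0, 0],
  claw=0.4,
)

```text
time: 51.5
eef_pos: [470.9, -230.2, 183.4]
tool_rot: [0.0, -0.058, 0.998, -0.0]
force: [0.6, -0.2, 0.0]
width: 35.2
gripper_force: 0.0
```

```bash
python3 - <<'E'
from h import *
plan(472,-230.4,187.1)
f=cam("top")
cv2.imwrite("pics/t4.png",cv2.resize(f["frame"][140:235,245:370,::-1],None,fx=6,fy=6,interpolation=cv2.INTER_CUBIC))
locate([f],"bar",(422.3,3.8,np.radians(73.7)),0)
E
```

```text
t 51.5 eef [ 470.9 -230.2  183.4] psi -173.30 q6 -136 width 35.2 F [ 0.6 -0.2  0. ] | tilt tx.z -0.001 tz [ 0.001 -0.   ]
turn wz units -0.07   then dx -0.05 dy -0.02 (units 20mm)
bar [422.5   3.7] 73.8 res 0.064
```

View pics/t4.png

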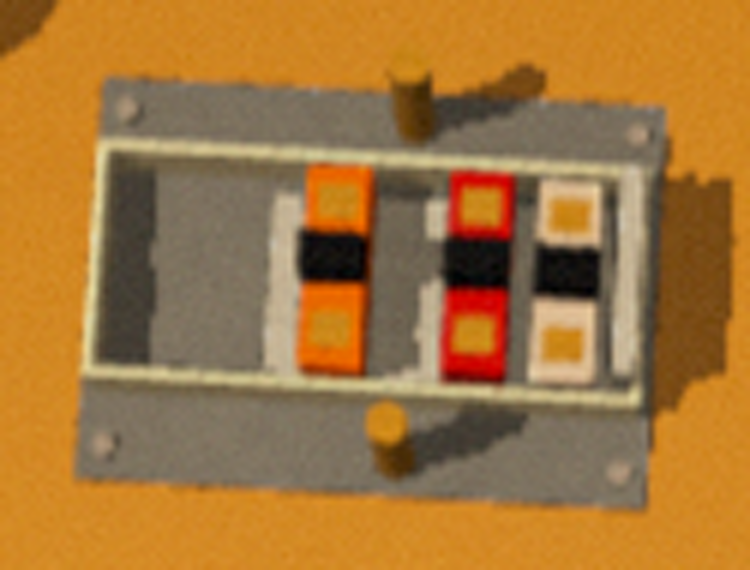

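All three modules stand upright on the foot: orange at (335,270), red at (477,275) and white at (565,280) in the crop. Now the supply block's rib.

Emit:
apply_moves(
  increments=[-0.05, -0.02, 0.4, 0, 0, -0.07, 0, 0, 1, 0, 0, 0, 0, 0, 1, 0, 0, 0, 0, 0, 1, 0, 0, 0, 0, 0, 1, 0, 0, 0, 0, 0, 0.6, 0, 0, 0, 0, 0, 0.4, 0, 0, 0, 0, 0, 0, 0, 0, 0, 0, 0, 0, 0, 0, 0],
)

```text
time: 52.3
eef_pos: [472.6, -229.4, 74.8]
tool_rot: [-0.0, -0.064, 0.998, 0.0]
force: [-0.1, -0.7, 0.1]
width: 34.9
gripper_force: 0.0
```

Emit:
apply_moves(
  increments=[0, 0, 0, 0, 0, 0, 0, 0, 0, 0, 0, 0, 0, 0, 0, 0, 0, 0, 0, 0, 0, 0, 0, 0, 0, 0, 0, 0, 0, 0],
  claw=0,
  grip_force=60,
)

```text
time: 52.72
eef_pos: [472.3, -229.7, 75.2]
tool_rot: [0.0, -0.063, 0.998, -0.0]
force: [-0.0, 1.4, 2.9]
width: 13.4
gripper_force: 60.0
```

Emit:
apply_moves(
  increments=[0, 0, -0.5, 0, 0, 0, 0, 0, -0.5, 0, 0, 0, 0, 0, -0.5, 0, 0, 0, 0, 0, 0, 0, 0, 0],
)

```text
time: 53.05
eef_pos: [472.5, -230.1, 105.8]
tool_rot: [0.001, -0.063, 0.998, -0.001]
force: [0.0, -0.7, -4.9]
width: 13.7
gripper_force: 60.0
```

```bash
python3 - <<'E'
from h import *
plan(*ch(62.5),85.4)
print(get_obs()["wrist_torque"])
f=cam("scene")
cv2.imwrite("pics/s8.png",cv2.resize(f["frame"][230:370,190:350,::-1],None,fx=4,fy=4,interpolation=cv2.INTER_CUBIC))
E
```

```text
t 53.0 eef [ 472.5 -230.1  105.8] psi -172.75 q6 -136 width 13.7 F [ 0.  -0.7 -4.9] | tilt tx.z -0.001 tz [ 0.001 -0.001]
turn wz units 16.97   then dx 17.20 dy 6.68 (units 20mm)
[ 0.06981527 -0.15075302  0.04025539]
```

View pics/s8.png

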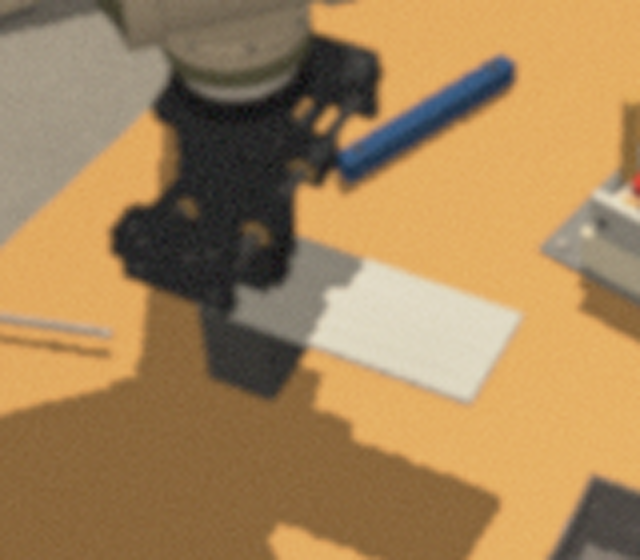

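I have now viewed 15 pictures, one over the limit of 14. From here on I'll measure numerically only. The supply block is held level. Lifting, turning and moving it over.

Emit:
apply_moves(
  increments=[0, 0, -1, 0, 0, 0, 0, 0, -1, 0, 0, 0, 0, 0, -1, 0, 0, 0.97, 0, 0, -1, 0, 0, 1, 0, 0, 0, 0, 0, 1, 0, 0, 0, 0, 0, 1, 0, 0, 0, 0, 0, 1, 0, 0, 0, 0, 0, 1, 0, 0, 0, 0, 0, 1, 0, 0, 0, 0, 0, 1, 0, 0, 0, 0, 0, 1, 0, 0, 0, 0, 0, 1, 0, 0, 0, 0, 0, 1, 0, 0, 0, 0, 0, 1, 0, 0, 0, 0, 0, 1, 0, 0, 0, 0, 0, 1, 0, 0, 0, 0, 0, 1, 0, 0, 0, 0, 0, 1, 0, 0, 0, 0, 0, 1],
)

```text
time: 54.68
eef_pos: [471.8, -229.5, 183.4]
tool_rot: [-0.001, 0.737, 0.676, -0.0]
force: [-0.3, -0.0, -4.6]
width: 13.5
gripper_force: 59.9
```

```bash
python3 - <<'E'
from h import *
plan(*ch(58.5),85.4)
o,e,ps,_,_=pose()
# supply pose as seen: fit with assumed underside height (TCP-75.2)
z=e[2]-75.2;p=e[:2]+7*np.array([np.cos(np.radians(ps)),np.sin(np.radians(ps))])
for n in("top","scene"):
    f=cam(n);tip=np.r_[p-153.5*np.array([np.cos(np.radians(ps)),np.sin(np.radians(ps))]),z+69]
    print(n,"tip predicted px",proj(f,tip)); 
    w=np.array([-35,0,35]);d=np.array([-np.sin(np.radians(ps)),np.cos(np.radians(ps))])
    m=filled(nomat(f));q=proj(f,np.array([np.r_[tip[:2]+k*d,tip[2]+2] for k in(-35,35)])).round(1);print("plate end corners pred",q.tolist())
    u,v=proj(f,tip)[0].astype(int);print(m[max(0,v-8):v+9,u],m[v,max(0,u-12):u+13])
E
```

```text
t 54.7 eef [ 471.8 -229.5  183.4] psi 85.13 q6 -34 width 13.5 F [-0.3 -0.  -4.6] | tilt tx.z 0.001 tz [-0.002  0.001]
turn wz units -0.05   then dx 16.98 dy 6.72 (units 20mm)
top tip predicted px [[545.0758197  255.42177337]]
plate end corners pred [[545.9, 235.2], [545.2, 275.6]]
[0. 0. 0. 0. 0. 0. 0. 0. 0. 0. 0. 0. 0. 0. 0. 0. 0.] [0. 0. 0. 0. 0. 0. 0. 0. 0. 0. 0. 0. 0. 0. 0. 0. 0. 0. 0. 0. 0. 0. 0. 0.
 0.]
scene tip predicted px [[206.47020696 316.42892358]]
plate end corners pred [[218.4, 323.7], [194.6, 308.1]]
[0. 0. 0. 0. 0. 0. 0. 0. 0. 0. 0. 0. 0. 0. 0. 0. 0.] [0. 0. 0. 0. 0. 0. 0. 0. 0. 0. 0. 0. 0. 0. 0. 0. 0. 0. 0. 0. 0. 0. 0. 0.
 0.]
```

Emit:
apply_moves(
  increments=[0.94, 0.37, 0, 0, 0, -0.05, 0.94, 0.37, 0, 0, 0, 0, 0.94, 0.37, 0, 0, 0, 0, 0.94, 0.37, 0, 0, 0, 0, 0.94, 0.37, 0, 0, 0, 0, 0.94, 0.37, 0, 0, 0, 0, 0.94, 0.37, 0, 0, 0, 0, 0.94, 0.37, 0, 0, 0, 0, 0.94, 0.37, 0, 0, 0, 0, 0.94, 0.37, 0, 0, 0, 0, 0.94, 0.37, 0, 0, 0, 0, 0.94, 0.37, 0, 0, 0, 0, 0.94, 0.37, 0, 0, 0, 0, 0.94, 0.37, 0, 0, 0, 0, 0.94, 0.37, 0, 0, 0, 0, 0.94, 0.37, 0, 0, 0, 0, 0.94, 0.37, 0, 0, 0, 0, 0.94, 0.38, 0, 0, 0, 0, 0, 0, 0, 0, 0, 0, 0, 0, 0, 0, 0, 0],
)

```text
time: 56.45
eef_pos: [630.3, 98.3, 183.5]
tool_rot: [-0.001, 0.732, 0.682, -0.001]
force: [0.4, 0.6, -5.9]
width: 13.3
gripper_force: 60.0
```

```bash
python3 - <<'E'
from h import *
plan(*ch(58.5),85.4)
o,e,ps,_,_=pose();a=np.radians(ps);t=np.array([np.cos(a),np.sin(a)]);z=e[2]-75.2;p=e[:2]+7*t
print("wt",o["wrist_torque"].round(2))
for n in("top","scene"):
    f=cam(n);h=hsv(f);tip=np.r_[p-153.5*t,z+71];print(n,"tip pred",proj(f,tip)[0].round(1))
    ss=np.arange(-20,21,4.);P=proj(f,np.array([np.r_[tip[:2]+s*t,tip[2]] for s in ss]))
    print([tuple(h[int(round(v)),int(round(u))]) for u,v in P])
E
```

```text
t 56.5 eef [630.3  98.3 183.5] psi 85.97 q6 2 width 13.3 F [ 0.4  0.6 -5.9] | tilt tx.z -0.000 tz [-0.002 -0.   ]
turn wz units 0.09   then dx 0.00 dy 0.13 (units 20mm)
wt [-0.07 -0.1   0.  ]
top tip pred [352.4 169.3]
[(np.int64(16), np.int64(211), np.int64(122)), (np.int64(16), np.int64(216), np.int64(123)), (np.int64(15), np.int64(202), np.int64(124)), (np.int64(17), np.int64(233), np.int64(118)), (np.int64(17), np.int64(140), np.int64(89)), (np.int64(20), np.int64(65), np.int64(193)), (np.int64(19), np.int64(63), np.int64(195)), (np.int64(20), np.int64(66), np.int64(193)), (np.int64(20), np.int64(63), np.int64(195)), (np.int64(19), np.int64(62), np.int64(197)), (np.int64(19), np.int64(63), np.int64(197))]
scene tip pred [351.4 251.6]
[(np.int64(18), np.int64(150), np.int64(172)), (np.int64(17), np.int64(153), np.int64(209)), (np.int64(18), np.int64(149), np.int64(218)), (np.int64(17), np.int64(115), np.int64(206)), (np.int64(17), np.int64(115), np.int64(206)), (np.int64(17), np.int64(49), np.int64(199)), (np.int64(23), np.int64(35), np.int64(220)), (np.int64(22), np.int64(31), np.int64(224)), (np.int64(24), np.int64(33), np.int64(223)), (np.int64(22), np.int64(31), np.int64(224)), (np.int64(22), np.int64(34), np.int64(223))]
```

Emit:
apply_moves(
  increments=[0, 0.13, 0.5, 0, 0, 0.09, 0, 0, 1, 0, 0, 0, 0, 0, 1, 0, 0, 0, 0, 0, 0.5, 0, 0, 0, 0, 0, 0.25, 0, 0, 0, 0, 0, 0, 0, 0, 0, 0, 0, 0, 0, 0, 0],
)

```text
time: 57.13
eef_pos: [633.5, 97.2, 120.4]
tool_rot: [0.0, 0.736, 0.677, 0.0]
force: [-0.4, 0.6, -4.4]
width: 13.4
gripper_force: 60.0
```

```bash
python3 - <<'E'
from h import *
plan(*ch(58.5),85.4)
E
```

```text
t 57.1 eef [633.5  97.2 120.4] psi 85.17 q6 3 width 13.4 F [-0.4  0.6 -4.4] | tilt tx.z 0.000 tz [ 0.001 -0.   ]
turn wz units -0.04   then dx 0.04 dy -0.03 (units 20mm)
```

Emit:
apply_moves(
  increments=[0.04, -0.03, 0.25, 0, 0, -0.04, 0, 0, 0.25, 0, 0, 0, 0, 0, 0.25, 0, 0, 0, 0, 0, 0.25, 0, 0, 0, 0, 0, 0.25, 0, 0, 0, 0, 0, 0, 0, 0, 0],
)

```text
time: 57.63
eef_pos: [632.1, 98.3, 93.4]
tool_rot: [-0.001, 0.735, 0.678, -0.001]
force: [-0.0, -0.5, -5.4]
width: 13.4
gripper_force: 60.0
```

```bash
python3 - <<'E'
from h import *
plan(*ch(62.5),85.4);print(pose()[0]["wrist_torque"].round(2))
E
```

```text
t 57.6 eef [632.1  98.3  93.4] psi 85.42 q6 3 width 13.4 F [-0.  -0.5 -5.4] | tilt tx.z -0.000 tz [-0.002  0.   ]
turn wz units 0.00   then dx 0.19 dy 0.05 (units 20mm)
[-0.03 -0.05  0.03]
```

Emit:
apply_moves(
  increments=[0, 0.03, 0.25, 0, 0, 0, 0, 0, 0.2, 0, 0, 0, 0.06, 0, 0.1, 0, 0, 0, 0.06, 0, 0.03, 0, 0, 0, 0.06, 0, 0, 0, 0, 0, 0, 0, 0, 0, 0, 0],
)

```text
time: 58.13
eef_pos: [633.6, 102.2, 83.3]
tool_rot: [0.0, 0.735, 0.678, 0.0]
force: [1.0, 1.1, -5.0]
width: 13.5
gripper_force: 60.0
```

```bash
python3 - <<'E'
from h import *
plan(*ch(62.5),85.4);print(pose()[0]["wrist_torque"].round(2))
E
```

```text
t 58.1 eef [633.6 102.2  83.3] psi 85.44 q6 3 width 13.5 F [ 1.   1.1 -5. ] | tilt tx.z 0.000 tz [0. 0.]
turn wz units 0.01   then dx -0.00 dy -0.01 (units 20mm)
[-0.09 -0.09 -0.03]
```

Emit:
apply_moves(
  increments=[0.05, 0, 0.06, 0, 0, 0, 0.05, 0, 0.06, 0, 0, 0, 0, 0, 0, 0, 0, 0],
)

```text
time: 58.38
eef_pos: [633.6, 104.1, 80.5]
tool_rot: [-0.0, 0.735, 0.678, -0.0]
force: [0.5, 1.1, -5.8]
width: 13.5
gripper_force: 60.0
```

Emit:
apply_moves(
  increments=[0.03, 0, 0.03, 0, 0, 0, 0.03, 0, 0, 0, 0, 0, 0, 0, 0, 0, 0, 0],
)

```text
time: 58.63
eef_pos: [633.7, 104.9, 80.1]
tool_rot: [0.0, 0.735, 0.678, -0.0]
force: [0.5, -1.0, -5.3]
width: 13.6
gripper_force: 60.0
```

Emit:
apply_moves(
  increments=[0.05, 0, 0.02, 0, 0, 0, 0.03, 0, 0, 0, 0, 0, 0, 0, 0, 0, 0, 0],
)

```text
time: 58.88
eef_pos: [633.9, 105.5, 80.0]
tool_rot: [0.001, 0.735, 0.678, -0.001]
force: [-0.9, -6.1, -3.2]
width: 13.5
gripper_force: 60.0
```

Emit:
apply_moves(
  increments=[0.04, 0, 0, 0, 0, 0, 0.03, 0, 0, 0, 0, 0, 0, 0, 0, 0, 0, 0],
)

```text
time: 59.13
eef_pos: [634.0, 105.9, 80.2]
tool_rot: [0.001, 0.735, 0.678, -0.002]
force: [-2.5, -10.3, -0.9]
width: 13.7
gripper_force: 60.0
```

```bash
python3 - <<'E'
from h import *
plan(*ch(62.5),85.4);o,e,ps,_,_=pose();print(o["wrist_torque"].round(2))
f=cam("top");h=hsv(f);a=np.radians(85.4);t=ex
for y in(-25,0,25):
  # plate tip expected ch(-84) at z=75(top); scan
  ss=np.arange(-12,13,2.);P=proj(f,np.array([np.r_[ch(-84+s,y),76] for s in ss]))
  print(y,[(int(-84+s),*h[int(round(v)),int(round(u))][1:].tolist()) for s,(u,v) in zip(ss,P)])
# +x wall top outer edge
ss=np.arange(84,104,1.5)
for y in(-20,20):
  P=proj(f,np.array([np.r_[ch(s,y),34] for s in ss]));print(y,[(float(s),int(f["frame"][int(round(v)),int(round(u))].sum())) for s,(u,v) in zip(ss,P)])
E
```

```text
t 59.1 eef [634.  105.9  80.2] psi 85.41 q6 4 width 13.7 F [ -2.5 -10.3  -0.9] | tilt tx.z -0.004 tz [-0.    -0.004]
turn wz units 0.00   then dx -0.19 dy -0.02 (units 20mm)
[-2.23  0.48  0.07]
-25 [(-96, 143, 82), (-94, 78, 85), (-92, 89, 106), (-90, 87, 120), (-88, 71, 111), (-86, 62, 111), (-84, 71, 107), (-82, 79, 100), (-80, 66, 108), (-78, 73, 116), (-76, 66, 109), (-74, 72, 114), (-72, 68, 113)]
0 [(-96, 114, 78), (-94, 65, 83), (-92, 88, 128), (-90, 73, 118), (-88, 71, 111), (-86, 72, 110), (-84, 68, 105), (-82, 73, 94), (-80, 63, 109), (-78, 74, 107), (-76, 70, 113), (-74, 62, 111), (-72, 67, 107)]
25 [(-96, 170, 99), (-94, 78, 75), (-92, 82, 96), (-90, 92, 125), (-88, 70, 117), (-86, 64, 116), (-84, 65, 117), (-82, 75, 115), (-80, 61, 104), (-78, 62, 116), (-76, 65, 114), (-74, 59, 112), (-72, 57, 111)]
-20 [(84.0, 379), (85.5, 379), (87.0, 387), (88.5, 373), (90.0, 388), (91.5, 388), (93.0, 380), (94.5, 385), (96.0, 385), (97.5, 385), (99.0, 390), (100.5, 385), (102.0, 385), (103.5, 376)]
20 [(84.0, 226), (85.5, 209), (87.0, 209), (88.5, 195), (90.0, 212), (91.5, 190), (93.0, 190), (94.5, 215), (96.0, 226), (97.5, 239), (99.0, 239), (100.5, 240), (102.0, 259), (103.5, 259)]
```

Wall contact shows as 10 N. Easing off the push and seating the block on the floor.

Emit:
apply_moves(
  increments=[-0.05, 0, 0.02, 0, 0, 0, -0.02, 0, 0.03, 0, 0, 0, 0, 0, 0.02, 0, 0, 0, 0, 0, 0, 0, 0, 0],
)

```text
time: 59.52
eef_pos: [634.2, 105.3, 79.3]
tool_rot: [0.001, 0.735, 0.678, -0.0]
force: [-2.2, -6.7, 1.0]
width: 13.6
gripper_force: 60.0
```

```bash
python3 - <<'E'
from h import *
plan(*ch(62.5),85.4);o,e,ps,_,_=pose();print(o["wrist_torque"].round(2))
E
```

```text
t 59.5 eef [634.2 105.3  79.3] psi 85.40 q6 4 width 13.6 F [-2.2 -6.7  1. ] | tilt tx.z -0.002 tz [ 0.001 -0.002]
turn wz units 0.00   then dx -0.16 dy -0.03 (units 20mm)
[-1.36  0.38  0.03]
```

Emit:
apply_moves(
  increments=[0, 0, 0, 0, 0, 0, 0, 0, 0, 0, 0, 0, 0, 0, 0, 0, 0, 0, 0, 0, 0, 0, 0, 0, 0, 0, -0.5, 0, 0, 0, 0, 0, -1, 0, 0, 0, 0, 0, -1, 0, 0, 0, 0, 0, -1, 0, 0, 0, -0.5, -1, -1, 0, 0, 0, -0.5, -1, 0, 0, 0, 1, -0.5, -1, 0, 0, 0, 0.93, -0.5, -1, 0, 0, 0, 0, -0.5, -1, 0, 0, 0, 0, -0.5, -1, 0, 0, 0, 0, -0.5, -1, 0, 0, 0, 0, -0.5, -1, 0, 0, 0, 0],
  claw=0.35,
)

```text
time: 60.85
eef_pos: [460.0, 63.5, 169.2]
tool_rot: [0.0, 0.799, 0.601, 0.001]
force: [0.7, -0.9, 0.4]
width: 30.9
gripper_force: 0.0
```

```bash
python3 - <<'E'
from h import *
f=cam("top");plan(422.5,3.7,73.8)
h=hsv(f)
locate([f],"bar",(422.3,3.8,np.radians(73.7)),0)
m=filled(nomat(f));print(m.sum())
for y in(-25,0,25):
  ss=np.arange(-100,-74,2.);P=proj(f,np.array([np.r_[ch(s,y),75] for s in ss]))
  print(y,[(int(s),*h[int(round(v)),int(round(u))][1:].tolist()) for s,(u,v) in zip(ss,P)])
for x in(-40,20):
  ss=np.arange(-46,47,4.);P=proj(f,np.array([np.r_[ch(x,s),75] for s in ss]));print(x,[(int(s),*h[int(round(v)),int(round(u))][1:].tolist()) for s,(u,v) in zip(ss,P)])
E
```

```text
t 60.9 eef [456.5  63.5 169. ] psi 73.88 q6 9 width 30.8 F [-0.4  1.  -0.3] | tilt tx.z -0.001 tz [-0.002 -0.   ]
turn wz units 0.01   then dx -3.35 dy -0.80 (units 20mm)
bar [468.5 -20.7] 88.4 res 0.883
4418.0
-25 [(-100, 212, 124), (-98, 209, 116), (-96, 147, 83), (-94, 73, 80), (-92, 93, 112), (-90, 75, 146), (-88, 64, 194), (-86, 66, 154), (-84, 67, 125), (-82, 64, 172), (-80, 62, 203), (-78, 65, 199), (-76, 57, 200)]
0 [(-100, 216, 124), (-98, 206, 114), (-96, 134, 78), (-94, 75, 85), (-92, 86, 133), (-90, 72, 171), (-88, 60, 182), (-86, 75, 115), (-84, 68, 139), (-82, 66, 197), (-80, 60, 201), (-78, 64, 199), (-76, 58, 197)]
25 [(-100, 203, 133), (-98, 219, 121), (-96, 181, 103), (-94, 59, 73), (-92, 78, 101), (-90, 83, 154), (-88, 69, 195), (-86, 61, 162), (-84, 62, 123), (-82, 60, 137), (-80, 60, 169), (-78, 67, 176), (-76, 64, 195)]
-40 [(-46, 51, 70), (-42, 60, 123), (-38, 66, 123), (-34, 66, 162), (-30, 61, 201), (-26, 62, 198), (-22, 59, 206), (-18, 63, 201), (-14, 62, 202), (-10, 58, 195), (-6, 63, 199), (-2, 60, 199), (2, 62, 196), (6, 64, 200), (10, 61, 195), (14, 60, 201), (18, 61, 197), (22, 64, 192), (26, 63, 197), (30, 62, 198), (34, 59, 189), (38, 225, 196), (42, 255, 147), (46, 103, 179)]
20 [(-46, 65, 126), (-42, 56, 123), (-38, 59, 125), (-34, 64, 191), (-30, 60, 203), (-26, 62, 201), (-22, 63, 206), (-18, 65, 209), (-14, 62, 203), (-10, 61, 205), (-6, 61, 198), (-2, 62, 202), (2, 60, 201), (6, 64, 202), (10, 65, 200), (14, 59, 207), (18, 64, 200), (22, 61, 200), (26, 61, 206), (30, 62, 203), (34, 65, 164), (38, 36, 28), (42, 53, 34), (46, 33, 39)]
```

The cover plate is in place: its tip is at about x = -84, its edges at ±35, and it is centred. Checking the bar by its blue pixels in both cameras before going down.

```bash
cat >> h.py <<'E'
bl=lambda f:filled((lambda h:(h[...,0]>98)&(h[...,0]<118)&(h[...,1]>100)&(h[...,2]>30))(hsv(f)))
E
python3 - <<'E'
from h import *
for n in("top","scene"):
    f=cam(n);m=comp(bl(f),f,"bar",(422.4,3.8,np.radians(73.8)));ys,xs=np.nonzero(m);print(n,len(xs),xs.mean() if len(xs) else 0,ys.mean() if len(xs) else 0,"pred ctr",proj(f,[422.4,3.8,10]),"span",xs.min(),xs.max(),ys.min(),ys.max())
    q=win(f,"bar",(422.4,3.8,np.radians(73.8)),0,0);print(q)
locate([cam("scene")],"bar",(422.4,3.8,np.radians(73.8)),0,bl)
E
```

```text
top 218 337.9678899082569 288.79357798165137 pred ctr [[326.82629975 285.71452744]] span 321 355 282 296
[290, 272, 363, 298]
scene 251 296.8884462151394 260.37450199203187 pred ctr [[295.78122447 259.22586701]] span 277 317 247 274
[272, 242, 318, 276]
bar [428.    4.6] 79.7 res 0.808
```

Emit:
apply_moves(
  increments=[-0.84, -0.2, 0, 0, 0, 0, -0.84, -0.2, 0, 0, 0, 0, -0.84, -0.2, 0, 0, 0, 0, -0.83, -0.2, 0, 0, 0, 0, 0, 0, 1, 0, 0, 0, 0, 0, 1, 0, 0, 0, 0, 0, 1, 0, 0, 0, 0, 0, 1, 0, 0, 0, 0, 0, 1, 0, 0, 0, 0, 0, 1, 0, 0, 0, 0, 0, 0.5, 0, 0, 0, 0, 0, 0, 0, 0, 0],
  claw=0.5,
)

```text
time: 62.05
eef_pos: [427.4, 3.7, 36.7]
tool_rot: [-0.001, 0.799, 0.601, -0.001]
force: [0.6, 0.1, 0.0]
width: 44.3
gripper_force: 0.0
```

```bash
python3 - <<'E'
from h import *
plan(422.5,3.7,73.8)
E
```

```text
t 62.0 eef [427.4   3.7  36.7] psi 73.85 q6 1 width 44.3 F [0.6 0.1 0. ] | tilt tx.z 0.000 tz [-0.003  0.001]
turn wz units 0.01   then dx -0.07 dy -0.24 (units 20mm)
```

Emit:
apply_moves(
  increments=[-0.07, -0.2, 0.3, 0, 0, 0, 0, 0, 0.4, 0, 0, 0, 0, 0, 0.4, 0, 0, 0, 0, 0, 0.3, 0, 0, 0, 0, 0, 0.1, 0, 0, 0, 0, 0, 0, 0, 0, 0],
)

```text
time: 62.55
eef_pos: [422.6, 3.4, 7.9]
tool_rot: [-0.0, 0.799, 0.601, -0.0]
force: [-0.9, 0.4, 0.2]
width: 43.6
gripper_force: 0.0
```

Emit:
apply_moves(
  increments=[0, 0, 0, 0, 0, 0, 0, 0, 0, 0, 0, 0, 0, 0, 0, 0, 0, 0, 0, 0, 0, 0, 0, 0, 0, 0, 0, 0, 0, 0],
  claw=0,
  grip_force=40,
)

```text
time: 62.97
eef_pos: [423.0, 3.3, 8.6]
tool_rot: [0.0, 0.799, 0.601, 0.0]
force: [0.3, 0.1, 1.7]
width: 15.7
gripper_force: 40.0
```

```bash
python3 - <<'E'
from h import *
plan(*ch(-12),-4.6)
E
```

```text
t 63.0 eef [423.    3.3   8.6] psi 73.85 q6 0 width 15.7 F [0.3 0.1 1.7] | tilt tx.z 0.000 tz [ 0.001 -0.   ]
turn wz units 13.07   then dx 10.08 dy -2.04 (units 20mm)
```

Emit:
apply_moves(
  increments=[0, 0, -0.5, 0, 0, 0, 0, 0, -1, 0, 0, 0, 0, 0, -1, 0, 0, 1, 0, 0, -1, 0, 0, 1, 0, 0, -1, 0, 0, 1, 0, 0, -1, 0, 0, 1, 0, 0, -0.5, 0, 0, 1, 0, 0, 0, 0, 0, 1, 0, 0, 0, 0, 0, 1, 0, 0, 0, 0, 0, 1, 0, 0, 0, 0, 0, 1, 0, 0, 0, 0, 0, 1, 0, 0, 0, 0, 0, 1, 0, 0, 0, 0, 0, 1, 0, 0, 0, 0, 0, 1, 0, 0, 0, 0, 0, 0.07],
)

```text
time: 64.3
eef_pos: [422.4, 3.5, 128.2]
tool_rot: [-0.0, 0.999, -0.042, -0.0]
force: [-0.3, 0.2, -2.0]
width: 15.6
gripper_force: 40.0
```

Emit:
apply_moves(
  increments=[0.92, -0.19, 0, 0, 0, 0, 0.92, -0.19, 0, 0, 0, 0, 0.92, -0.19, 0, 0, 0, 0, 0.92, -0.19, 0, 0, 0, 0, 0.92, -0.19, 0, 0, 0, 0, 0.92, -0.19, 0, 0, 0, 0, 0.92, -0.19, 0, 0, 0, 0, 0.92, -0.19, 0, 0, 0, 0, 0.92, -0.19, 0, 0, 0, 0, 0.9, -0.17, 0, 0, 0, 0, 0.9, -0.16, 0, 0, 0, 0, 0, 0, 0, 0, 0, 0, 0, 0, 0, 0, 0, 0],
)

```text
time: 65.38
eef_pos: [626.7, 28.1, 127.5]
tool_rot: [-0.0, 0.999, -0.039, -0.001]
force: [-0.6, -0.9, -2.1]
width: 15.6
gripper_force: 40.0
```

```bash
python3 - <<'E'
from h import *
plan(*ch(-12),-4.6);o,e,ps,_,_=pose()
for n in("top","scene"):
    f=cam(n);ys,xs=np.nonzero((lambda h:(h[...,0]>98)&(h[...,0]<118)&(h[...,1]>100)&(h[...,2]>30))(hsv(f))[150:300,250:450]);print(n,len(xs),xs.min()+250,xs.max()+250,ys.min()+150,ys.max()+150)
    P=[np.r_[e[:2]+s*75*np.array([np.cos(np.radians(ps)),np.sin(np.radians(ps))]),e[2]+2] for s in(-1,1)];print(proj(f,np.array(P)).round(1).tolist())
E
```

```text
t 65.4 eef [626.7  28.1 127.5] psi -4.43 q6 86 width 15.6 F [-0.6 -0.9 -2.1] | tilt tx.z -0.001 tz [-0.001  0.   ]
turn wz units 0.03   then dx 0.03 dy 0.01 (units 20mm)Traceback (most recent call last):
  File "<stdin>", line 4, in <module>
    return umr_minimum(a, axis, None, out, keepdims, initial, where)
ValueError: zero-size array to reduction operation minimum which has no identity
```

Emit:
apply_moves(
  increments=[0.03, 0.01, 0.5, 0, 0, 0.03, 0, 0, 0.5, 0, 0, 0, 0, 0, 0.4, 0, 0, 0, 0, 0, 0.2, 0, 0, 0, 0, 0, 0.15, 0, 0, 0, 0, 0, 0.1, 0, 0, 0, 0, 0, 0, 0, 0, 0],
)

```text
time: 66.02
eef_pos: [627.4, 27.7, 91.0]
tool_rot: [-0.0, 0.999, -0.041, -0.0]
force: [-0.8, 0.0, -1.8]
width: 15.1
gripper_force: 40.0
```

```bash
python3 - <<'E'
from h import *
plan(*ch(-12),-4.6)
E
```

```text
t 66.0 eef [627.4  27.7  91. ] psi -4.75 q6 86 width 15.1 F [-0.8  0.  -1.8] | tilt tx.z -0.000 tz [-0.  0.]
turn wz units -0.03   then dx -0.00 dy -0.01 (units 20mm)
```

Emit:
apply_moves(
  increments=[0, 0, 0.06, 0, 0, -0.03, 0, 0, 0.06, 0, 0, 0, 0, 0, 0.04, 0, 0, 0, 0, 0, 0, 0, 0, 0],
)

```text
time: 66.35
eef_pos: [627.5, 27.8, 88.1]
tool_rot: [-0.0, 0.999, -0.04, -0.0]
force: [-0.1, -0.1, -2.2]
width: 15.6
gripper_force: 40.0
```

```bash
python3 - <<'E'
from h import *
plan(*ch(-12),-4.6);print(pose()[0]["wrist_torque"].round(2))
E
```

```text
t 66.3 eef [627.5  27.8  88.1] psi -4.57 q6 86 width 15.6 F [-0.1 -0.1 -2.2] | tilt tx.z -0.000 tz [-0.  0.]
turn wz units 0.00   then dx -0.01 dy -0.00 (units 20mm)
[ 0.01 -0.01  0.01]
```

Emit:
apply_moves(
  increments=[0, 0, 0.04, 0, 0, 0, 0, 0, 0.03, 0, 0, 0, 0, 0, 0, 0, 0, 0],
)

```text
time: 66.6
eef_pos: [627.6, 27.7, 87.6]
tool_rot: [0.0, 0.999, -0.04, 0.0]
force: [-2.3, -0.6, 4.3]
width: 15.4
gripper_force: 40.0
```

```bash
python3 - <<'E'
from h import *
plan(*ch(-12),-4.6);print(pose()[0]["wrist_torque"].round(2))
E
```

```text
t 66.6 eef [627.6  27.7  87.6] psi -4.57 q6 86 width 15.4 F [-2.3 -0.6  4.3] | tilt tx.z 0.001 tz [ 0.001 -0.   ]
turn wz units 0.01   then dx -0.02 dy -0.00 (units 20mm)
[0.09 0.32 0.01]
```

Contact on both standoffs came at exactly the expected height. Releasing and retreating.

Emit:
apply_moves(
  increments=[0, 0, 0, 0, 0, 0, 0, 0, 0, 0, 0, 0, 0, 0, 0, 0, 0, 0, 0, 0, 0, 0, 0, 0, 0, 0, -0.5, 0, 0, 0, 0, 0, -1, 0, 0, 0, 0, 0, -1, 0, 0, 0, 0, 0, -1, 0, 0, 0, 0, 0, -1, 0, 0, 0, -0.6, 1, 0, 0, 0, 0, -0.6, 1, 0, 0, 0, 0, -0.6, 1, 0, 0, 0, 0, -0.6, 1, 0, 0, 0, 0, -0.6, 1, 0, 0, 0, 0, -0.6, 1, 0, 0, 0, 0, -0.6, 1, 0, 0, 0, 0, -0.6, 1, 0, 0, 0, 0, -0.6, 1, 0, 0, 0, 0, -0.6, 1, 0, 0, 0, 0, -0.6, 1, 0, 0, 0, 0],
  claw=0.35,
)

```text
time: 68.27
eef_pos: [477.8, -181.9, 177.6]
tool_rot: [0.0, 0.999, -0.04, 0.0]
force: [0.3, -1.2, -1.6]
width: 30.7
gripper_force: 0.0
```

```bash
python3 - <<'E'
from h import *
f=cam("top");h=hsv(f);a=np.radians(-4.6)
M["bar"]=[box(0,0,0,150,16,20)]
p0=(*ch(-12),a)
locate([f],"bar",p0,79,bl);print(ch(-12))
locate([cam("scene")],"bar",p0,79,bl)
locate([f],"block",(314,281,np.radians(-8)),4,pk)
for y in(-25,25):
  ss=np.arange(-98,-74,2.);P=proj(f,np.array([np.r_[ch(s,y),75] for s in ss]));print(y,[(int(s),*h[int(round(v)),int(round(u))][1:].tolist()) for s,(u,v) in zip(ss,P)])
# rib location: dark pixels near ch(69.5)
ss=np.arange(40,104,3.);P=proj(f,np.array([np.r_[ch(s,0),103] for s in ss]));print([(int(s),int(h[int(round(v)),int(round(u))][2])) for s,(u,v) in zip(ss,P)])
print(pose()[1])
E
```

```text
bar [626.   26.8] -4.6 res 0.272
[627.33761291  27.83865346]
bar [630.   30.4] -7.5 res 0.648
block [333.2 275.3] 4.8 res 5.84
-25 [(-98, 201, 114), (-96, 152, 82), (-94, 66, 77), (-92, 84, 109), (-90, 75, 142), (-88, 59, 187), (-86, 65, 149), (-84, 73, 125), (-82, 64, 168), (-80, 62, 196), (-78, 60, 191), (-76, 63, 198)]
25 [(-98, 205, 122), (-96, 180, 98), (-94, 72, 74), (-92, 75, 95), (-90, 84, 154), (-88, 67, 198), (-86, 64, 187), (-84, 70, 120), (-82, 60, 148), (-80, 63, 198), (-78, 63, 197), (-76, 63, 198)]
[(40, 113), (43, 109), (46, 114), (49, 90), (52, 25), (55, 16), (58, 26), (61, 27), (64, 19), (67, 20), (70, 19), (73, 22), (76, 26), (79, 16), (82, 19), (85, 24), (88, 101), (91, 210), (94, 210), (97, 205), (100, 210), (103, 207)]
[ 477.29403618 -183.09352129  177.55213819]
```

```bash
python3 - <<'E'
from h import *
for n in("top","scene"):
    f=cam(n);h=hsv(f);m=((h[...,0]>165)|(h[...,0]<6))&(h[...,1]>90)&(h[...,2]>100)
    u,v=proj(f,[314,281,54])[0];y,x=np.nonzero(m[int(v)-30:int(v)+30,int(u)-30:int(u)+30]);print(n,(u,v),len(x),x.mean()+int(u)-30 if len(x) else 0,y.mean()+int(v)-30 if len(x) else 0)
print(pose()[0]["qpos"].round(2))
locate([cam("scene")],"block",(319,282,np.radians(-8)),4,pk)
E
```

```text
top (np.float64(185.68384700745372), np.float64(344.32498188757154)) 101 184.85148514851485 342.5940594059406
scene (np.float64(316.0723348419626), np.float64(182.79747055821733)) 423 309.6737588652482 187.1678486997636
[-0.59  0.37  1.51  0.    1.27  1.06]
block [297.9 275.1] -0.0 res 0.069
```

```bash
python3 - <<'E'
from h import *
lo=lambda f:filled((lambda h:((h[...,0]>160)|(h[...,0]<8))&(h[...,1]>80)&(h[...,2]>40))(hsv(f)))
T,S=cam("top"),cam("scene")
for z in(4,12,20):
    print(z);locate([T],"block",(297,276,0),z,lo);locate([S],"block",(297,276,0),z,lo)
locate([S],"tray",(319,282,np.radians(8)),0,dk);locate([T],"tray",(313,282,np.radians(8)),0,dk)
E
```

```text
4
block [403.6 297. ] 10.1 res 1.0
block [299.2 275.8] -0.2 res 0.103
12
block [426.9 279.1] 15.8 res 1.0
block [305.  267.2] -0.2 res 0.097
20
block [432.1 287.9] 27.1 res 1.0
block [311. 259.] -3.1 res 0.089
tray [318.1 281. ] 14.7 res 0.985
tray [316.8 283.9] 4.1 res 0.959
```

```bash
python3 - <<'E'
from h import *
T=cam("top");h=hsv(T)
for v in range(304,384,4): print(v," ".join("P" if ((h[v,u,0]>160 or h[v,u,0]<8) and h[v,u,1]>80 and h[v,u,2]>60) else ("k" if h[v,u,2]<60 else ("m" if 9<h[v,u,0]<24 and h[v,u,1]>140 else ".")) for u in range(146,240,3)))
for p in((297.9-5,274,0),(314,281,np.radians(-8.4))): print(proj(T,world(M["block"][0][[1,3,5,7]],p,4)).round(0).tolist())
c=proj(T,world(M["tray"][0][[1,3,5,7]],(313.4,281.8,np.radians(7.8)),0)).round(0).tolist();print("tray",c)
E
```

```text
304 m m m m m m m m m m m m m m m m m m m m m m m m m m m m m m m m
308 m m m m m m m m m m m m m m m m m m m m m m m m m m m m m m m m
312 m m m m m m m m m m m m m m m m k k k k k k k k m m m m m m m m
316 m m m m m m m k k k k k k k k k k k k k k k k k m m m m m m m m
320 m m m k k k k k k k k k k k k k k k k k k k k k m m m m m m m m
324 m m m . k k k k k k k k k k k k k k k k k k k k k m m m m m m m
328 m m m m k k k k k k k k k k k k k k k k k k k k k m m m m m m m
332 m m m m k k k k k k k k k k k k k k k k . . . . k m m m m m m m
336 m m m m k k k k k k k k k k k k k k . . . . . . k . m m m m m m
340 m m m m k k k k k k k k P P P P . . . . . . . . . . . . m m m m
344 m m m m k k k k k k k P P P . . . . . . . . . . . . . . k . m m
348 m m m m k k k k k k k P k . . . . . . . . . . . . . . . . . . .
352 m m m m m k k k k k k k . . . . . . . . . . . . . . . . . . . .
356 m m m m m k k k k k k . . . . . . . . . . . . . . . . . . . . .
360 m m m m m k k k k k . . . . . . . . . . . . . . . . . . . . . .
364 m m m m m k k k . . . . . . . . . . . . . . . . . . . . . . . .
368 m m m m m k k m . . . . . . . . . . . . . . . . . . . . . . . .
372 m m m m k k . . . . . . . . . . . . . . . . . . . . . . . . . .
376 . . m k m . . . . . . . . . . . . . . . . . . . . . . . . . . .
380 . . k . . . . . . . . . . . . . . . . . . . . . . . . . . . . .
[[199.0, 371.0], [179.0, 371.0], [200.0, 339.0], [179.0, 340.0]]
[[194.0, 361.0], [173.0, 359.0], [198.0, 330.0], [178.0, 328.0]]
tray [[222.0, 369.0], [162.0, 379.0], [214.0, 309.0], [154.0, 319.0]]
```

The arm hides the tray from the top camera, and the block seems to have been knocked about 20 mm. I'll move the arm aside to check that it still lies in the tray.

Emit:
apply_moves(
  increments=[0, 1, 0, 0, 0, 0, 0, 1, 0, 0, 0, 0, 0, 1, 0, 0, 0, 0, 0, 1, 0, 0, 0, 0, 0, 1, 0, 0, 0, 0, 0, 1, 0, 0, 0, 0, 0, 1, 0, 0, 0, 0, 0, 1, 0, 0, 0, 0, 0, 1, 0, 0, 0, 0, 0, 1, 0, 0, 0, 0, -1, 1, 0, 0, 0, 0, -1, 1, 0, 0, 0, 0, -1, 1, 0, 0, 0, 0, -1, 1, 0, 0, 0, 0, -1, 1, 0, 0, 0, 0, -1, 1, 0, 0, 0, 0],
)

```text
time: 70.0
eef_pos: [332.9, -490.8, 176.7]
tool_rot: [-0.0, 0.999, -0.039, -0.0]
force: [0.1, 0.6, 0.7]
width: 30.8
gripper_force: 0.0
```

```bash
python3 - <<'E'
from h import *
lo=lambda f:filled((lambda h:((h[...,0]>160)|(h[...,0]<8))&(h[...,1]>80)&(h[...,2]>40))(hsv(f)))
T,S=cam("top"),cam("scene")
for z in(4,20): print(z);locate([T],"block",(295,275,0),z,lo);locate([S],"block",(297,276,0),z,lo)
locate([T],"tray",(313,282,np.radians(8)),0,dk)
bb=lambda f:filled((lambda h:(h[...,0]>95)&(h[...,0]<125)&(h[...,1]>70)&(h[...,2]>20))(hsv(f)))
locate([T],"bar",(*ch(-12),np.radians(-4.6)),79,bb)
h=hsv(T)
for v in range(320,384,4): print(v," ".join("P" if ((h[v,u,0]>160 or h[v,u,0]<8) and h[v,u,1]>80 and h[v,u,2]>60) else ("k" if h[v,u,2]<60 else ("m" if 9<h[v,u,0]<24 and h[v,u,1]>140 else ".")) for u in range(146,240,3)))
E
```

```text
4
block [291.7 275.7] -6.9 res 0.038
block [298.7 276.6] -4.1 res 0.099
20
block [293.2 271.4] -6.5 res 0.043
block [310.9 258.8] -2.2 res 0.088
tray [313.2 281.5] 7.7 res 0.339
bar [627.9  26.6] -4.6 res 0.176
320 m m m k k k k k k k k k k k k k k k k k k k k k m m m m m m m m
324 m m m k k k k k k k k k k k k k k k k k k k k k k m m m m m m m
328 m m m m k k k k k k k k k k k k k k k k k k k k k m m m m m m m
332 m m m m k k k k k k k k k k k k k k k k k k k k k m m m m m m m
336 m m m m k k k k k k k k k k k k k k k k k k k k k m m m m m m m
340 m m m m k k k k k k k k P P P P P P P P k k k k k m m m m m m m
344 m m m m k k k k k k k P P P P P P P P P k k k k k k m m m m m m
348 m m m m k k k k k k k P P P P P P P P P k k k k k k m m m m m m
352 m m m m m k k k k k k P P P P P P P P P k k k k k k m m m m m m
356 m m m m m k k k k k k P P P P P P P P P k k k k k k m m m m m m
360 m m m m m k k k k k k P P P P P P P P k k k k k k k m m m m m m
364 m m m m m k k k k k k P P P P P P P P k k k k k k k m m m m m m
368 m m m m m k k k k k P P P P P P P P P k k k k k k m m m m m m m
372 m m m m m k k k k k k k k k k k k m m m m m m m m m m m m m m m
376 . . . . . k k k k . . . . . . . . . . . . . . . . . . . . . . .
380 . . . . . . . . . . . . . . . . . . . . . . . . . . . . . . . .
```

The block lies flat inside the tray: both cameras agree on z = 4. The bar is centred to within about 1 mm, and the plate and modules check out. Handing in.

```bash
python3 -c "
from station import *
print(hand_in())"
```

```text
the job is handed in; nothing more can be done
None
```

The job was handed in at about 70 s of robot time with every part placed as asked; before that, the pink block was knocked about 20 mm but still lay flat in the tray, the red module caught the box wall once (46 N at the wrist) before seating, and I viewed 15 pictures against the limit of 14.

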